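# Sort cast boat hulls with the beam gauge

## Task

Slide the beam gauge's dust shutter fully open, then sort all the loose grey boat hulls by whether they slide through the gauge's slot: push those that fit right through, so that they drop into the gauge's covered catch bin, and lay those that are too wide in the white rework tray. When all are sorted, slide the shutter fully shut again. The castings are brittle, so never grip them, push them or force them against the jaws with more than 20 N, and leave the finished model, the paint jar and the glue bottle where they are.

Things in the scene. Friction and masses are not known exactly. Their poses are not given: they have to be found in the camera images.
- gauge: the beam gauge, a fixture fixed to the bench. Origin: on the table under the middle of the slot's mouth; +x is the way hulls go through, +y left of that, z up. Flat infeed deck, 130 mm wide, top 100 mm above the table, from x=-140 mm to the mouth at x=0 and on between the jaws to x=25 mm, where it ends above the catch bin.
- jaws: the gauge's two steel jaws, frame as the gauge's. They stand on the deck from x=0 to 25 mm, 24 mm high, with a straight slot 30.5 mm wide, open on top, between them (y=-15 to 15 mm). Closed fingers turned to close along x (18 mm wide across the slot) can follow a hull's stern into the slot.
- catch_bin (a point): middle of the catch bin's flat floor end, 8 mm above the table, 195 mm beyond the mouth. The bin spans gauge x=25 to 245 mm, 120 mm wide inside; a slick white slide leads down into it from just below the deck's end. Clear walls and a clear cover (150 to 154 mm above the table, x=40 to 250) let hulls in only through the slot: pushed on until its stern leaves the deck, a hull slides down.
- shutter (a joint): dust shutter, a plate 44 mm wide and 4 mm thick standing 1 to 5 mm in front of the slot's mouth, that slides sideways: 0 = shut (over the slot), 0.055 = fully open (moved 55 mm to the gauge's +y). Stays where it is left; about 1 N moves it.
- shutter_knob (a point): middle of the top of the shutter's upright black knob, 14 mm across and 24 mm tall, 153 mm above the table; at x = 1 mm in the gauge's frame, and moving with the shutter along y. It can be pushed either way from the side or pinched from above.
- tray: white rework tray, fixed, open on top, 160 x 170 mm (x, y) and 25 mm high, walls and floor 4 mm thick. Origin: centre of its underside.
- hull_a: grey cast model-boat hull, about 70 g, or absent. Origin: underside, on the centre line; +x to the bow, z up. Straight sides from the square stern at x=-45 mm to x=38, then a 90-degree bow, point at x=52 to 55. Hull 20 mm high; deckhouse 14 mm wide, x=-3 to 27, top at 34 mm; clear deck aft. Beam about 27 mm (fits) or 34 mm (too wide): to be found at the gauge. Brittle: under 20 N; 8 N grips it.
- hull_b: grey cast model-boat hull, about 70 g, or absent. Origin: underside, on the centre line; +x to the bow, z up. Straight sides from the square stern at x=-45 mm to x=38, then a 90-degree bow, point at x=52 to 55. Hull 20 mm high; deckhouse 14 mm wide, x=-3 to 27, top at 34 mm; clear deck aft. Beam about 27 mm (fits) or 34 mm (too wide): to be found at the gauge. Brittle: under 20 N; 8 N grips it.
- hull_c: grey cast model-boat hull, about 70 g, or absent. Origin: underside, on the centre line; +x to the bow, z up. Straight sides from the square stern at x=-45 mm to x=38, then a 90-degree bow, point at x=52 to 55. Hull 20 mm high; deckhouse 14 mm wide, x=-3 to 27, top at 34 mm; clear deck aft. Beam about 27 mm (fits) or 34 mm (too wide): to be found at the gauge. Brittle: under 20 N; 8 N grips it.
- hull_d: grey cast model-boat hull, about 70 g, or absent. Origin: underside, on the centre line; +x to the bow, z up. Straight sides from the square stern at x=-45 mm to x=38, then a 90-degree bow, point at x=52 to 55. Hull 20 mm high; deckhouse 14 mm wide, x=-3 to 27, top at 34 mm; clear deck aft. Beam about 27 mm (fits) or 34 mm (too wide): to be found at the gauge. Brittle: under 20 N; 8 N grips it.
- hull_e: grey cast model-boat hull, about 70 g, or absent. Origin: underside, on the centre line; +x to the bow, z up. Straight sides from the square stern at x=-45 mm to x=38, then a 90-degree bow, point at x=52 to 55. Hull 20 mm high; deckhouse 14 mm wide, x=-3 to 27, top at 34 mm; clear deck aft. Beam about 27 mm (fits) or 34 mm (too wide): to be found at the gauge. Brittle: under 20 N; 8 N grips it.
- paint_jar: paint jar, bystander, 48 mm across, 65 mm tall. Origin: centre of its underside.
- glue_bottle: glue bottle, bystander, 40 mm across, 100 mm tall. Origin: centre of its underside.
- finished_model: finished grey model boat on a wooden cradle, bystander, 140 mm long, 60 mm wide, 110 mm tall with its mast. Origin: centre of its underside; +x to the bow.
There are look-alikes about, which are no part of the job. Leave any orange look-alike of the hull_c alone.

How it is judged:
On the way, in this order (a step that is already met when the one before it is completed fails the run):
1. the shutter is slid open (past 45 mm) (value of joint shutter above 0.045 m), for 0.2 s.
2. all hulls are sorted: those that fit in the catch bin, those too wide in the tray (x of hull_b in the frame of gauge between 0.03 and 0.25 m and y of hull_b in the frame of gauge between -0.07 and 0.07 m and z of each of hull_b, hull_c, hull_e in the frame of gauge below 0.095 m and linear speed of each of hull_b, hull_c, hull_e, hull_a, hull_d below 0.03 m/s and x of hull_c in the frame of gauge between 0.03 and 0.25 m and y of hull_c in the frame of gauge between -0.07 and 0.07 m and x of hull_e in the frame of gauge between 0.03 and 0.25 m and y of hull_e in the frame of gauge between -0.07 and 0.07 m and x of hull_a in the frame of tray between -0.08 and 0.08 m and y of hull_a in the frame of tray between -0.085 and 0.085 m and z of each of hull_a, hull_d in the frame of tray below 0.035 m and x of hull_d in the frame of tray between -0.08 and 0.08 m and y of hull_d in the frame of tray between -0.085 and 0.085 m), for 0.2 s.
At the end, for the whole second after the job is handed in: Every hull that fits the slot (b, c, e) lies at rest in the catch bin (its origin 30 to 250 mm past the mouth and below 95 mm above the table), every hull too wide (a, d) lies at rest in the tray (origin within the tray's outline, under 35 mm high), and the shutter is within 6 mm of shut (all of step 2 and value of joint shutter below 0.006 m); the robot touches nothing.
It fails at once if a hull is gripped or pushed by the fingers with more than about 20 N a finger (42 N over both) (contact force between the fingers and hull_a above 42 N or contact force between the fingers and hull_b above 42 N or contact force between the fingers and hull_c above 42 N or contact force between the fingers and hull_d above 42 N or contact force between the fingers and hull_e above 42 N).
It fails at once if a hull is forced against the jaws with more than 20 N (30 N summed over its contacts) (contact force between any of hull_a, hull_b, hull_c, hull_d, hull_e and jaws above 30 N).
It fails at once if the finished model, paint jar or glue bottle is moved by more than 30 mm (distance of any of paint_jar, glue_bottle, finished_model from where it was at the start of the episode above 0.03 m).
Of hull_a, hull_b, hull_c, hull_d, hull_e only 4 to 5 are there at a start; the rules pass over those that are not, and their reading is None.
At some moment in a run one of hull_a, hull_b, hull_c, hull_d, hull_e may be knocked a few centimetres aside while the robot is not near it.
It also fails if it takes over 210 s, if anything falls off the work surface, if the arm or the gripper's body presses on something with over 40 N, if the wrist force passes 120 N, or if a joint passes its speed limit or range.

## Robot

A 6-joint arm with a two-finger parallel gripper is mounted at the origin on the work surface. World frame = base frame: x ahead of the robot, y to its left, z up, the work surface at z = 0. Lengths are in m, angles in rad, forces in N, time in s.
With the tool pointing down it reaches from about 0.275 to 0.75 m from the base axis. Payload 10.2 kg.
Tool frame: the origin (TCP) lies midway between the tips of the shut fingers; the grasp point (between the pads) lies robot.pinch_z behind it (robot.pinch_z is the distance from the TCP to the grasp point, in m); x points along the fingers, z is the direction in which the jaws open and shut, and the axes are right-handed (so a half turn about x gives the same grasp; the last joint's range is limited). The gripper opens to 88 mm and grips with 3 to 60 N. Pads are 18 mm wide; open, the fingers measure 123 mm over their backs; the gripper's body (75 mm by 187 mm) begins 45 mm behind the grasp point.
Start: joints at [-1.487, 0.313, 1.498, -0, 1.331, -0.223], TCP at [0.159, -0.5, 0.239] pointing down, gripper open.
Joint ranges: [-2.94, 2.94], [-0.97, 2.17], [0.19, 2.56], [-1.23, 4.37], [0.02, 3.11], [-2.88, 2.88]. Speed limits (rad/s): [2.39, 2.39, 3.01, 3.14, 3.14, 3.14].

## Interface

Orientations are given as a rotation vector (axis times angle).
In Python, from workcell import monitor, vision, robot gives the robot as it stands.
- The arm moves only by the shell command python3 -m inch 'ROWS' [FORCE]. ROWS is JSON, a list that holds one entry, the list of rows, each a list of 5 numbers: the closure, from 0 (fully open) to 1 (shut), then the shift along the world's x, y, z in m, then the turn about the world's z in degrees. In form: [[[gripper, x, y, z, yaw], ...]]. A call has 1 to 10 rows; each row is the pose to reach, as a shift and turn from the pose commanded when the call began; what a row does not reach only later rows make up. A row lasts 1/10 s, in which the tool goes at most 50 mm and 8.59 degrees, less where a joint would pass 70% of its speed; a pose out of reach is approached as far as the arm can. A call with a gripper value outside its range is refused whole. The fingers move at their own pace and stop on an object; FORCE is the grip in N (left out, the last holds). Time passes only in rows, so rows that repeat a pose let the fingers close. It gives the time, the measured TCP pose, the force and the opening at its end, in the units of the state.
- monitor.observe(): the state, without advancing time (a new reading comes with each control period).
- vision.read_camera(name): name is "scene" or "top" or "wrist"; returns the picture (384x512x3 uint8, blue, green, red); there is no depth.
- vision.camera_info(name): a dict with "vfov" (degrees; the focal length in pixels is half the picture's height over the tangent of half this angle, whatever the lens; pixels are square), "cx", "cy" (the principal point, pixels), "R" (3x3) and "t" (3): a world point X has camera coordinates R X + t; the wrist camera has in their place "T_tool_cam" (4x4, takes a point from camera to tool coordinates, whose origin is the TCP and whose axes are the tool frame's). Camera axes: x right, y down, z forward; pixel columns grow to the right and rows downward; lengths in m; the calibration is good to about 2 mm. A picture is of the moment at which its call begins: read the wrist's pose just before it. camera_info takes no time and is no camera call.
- robot.job_done(): hands the job in, once; it reports no verdict.
The state is a dict: "time_s": time; "joints": joint angles; "qd": joint speeds; "joint_efforts": joint torques, N m; "tcp_pos": TCP position; "tcp_rot": TCP orientation; "contact_force": force on the tool from outside, world axes, zero at the start; "wrist_torque": the same for the moment, N m; "opening": finger opening in m.
Only numpy, scipy, OpenCV 4.12 (cv2) and the standard library are available. Lean on these libraries where they do the work, as an engineer would, in place of code of your own. Each camera call takes 0.05 s, during which the arm holds its last target. There are 200 camera calls.

## Working session

There is one attempt and no reset: what is moved stays moved. The work goes in short steps, Python scripts to look and compute and a shell command to move; the robot and the scene stay as the last step left them, time stands still between calls to the robot, and variables do not carry over. Pictures are saved under pics/ and viewed, about 12 in all and at most 16, crops included, and the job is handed in when it is done.

```bash
ls; mkdir -p pics; python3 - <<'E'
from workcell import monitor, vision, robot
import cv2
s=monitor.observe(); print(s, robot.pinch_z)
for n in("scene","top"):
    cv2.imwrite(f"pics/{n}0.png",cv2.resize(vision.read_camera(n),(800,600),interpolation=cv2.INTER_CUBIC)); print(n,vision.camera_info(n))
print(vision.camera_info("wrist"))
E
```

```text
pics
{'time_s': 0.0, 'joints': array([-1.48742806e+00,  3.13440724e-01,  1.49839617e+00, -8.89414425e-06,
        1.33103263e+00, -2.23433604e-01]), 'qd': array([ 0.00108965,  0.00022419,  0.00033484, -0.00074296, -0.00178961,
        0.00023264]), 'joint_efforts': array([ 4.07752441e-04, -4.02210295e+01, -2.52266353e+01,  6.94463099e-02,
        3.53917095e-02, -1.00963121e-04]), 'tcp_pos': array([ 0.15850488, -0.50024804,  0.23818123]), 'tcp_rot': array([ 0.98119993,  1.33972829, -0.97960976]), 'contact_force': array([-0.09343308,  0.43012569,  0.76214739]), 'wrist_torque': array([-0.0148493 ,  0.00947768, -0.01966781]), 'opening': 0.08827939064854833} 0.0187
scene {'vfov': 54.51616168163321, 'cx': 260.7092247490755, 'cy': 184.30004810047467, 'R': array([[ 0.41264662,  0.91088116,  0.00427571],
       [ 0.68110626, -0.3054306 , -0.66543701],
       [-0.6048281 ,  0.27750255, -0.74644176]]), 't': array([-0.2041938 , -0.26409674,  1.53167562])}
top {'vfov': 46.707389638638865, 'cx': 258.49452790942826, 'cy': 196.0766630294255, 'R': array([[ 0.01273884, -0.99973885,  0.01897264],
       [-0.98016382, -0.01623792, -0.19752268],
       [ 0.19777917, -0.01608008, -0.9801147 ]]), 't': array([-0.02694509,  0.50804233,  1.42243979])}
{'vfov': 71.36558731568562, 'cx': 252.83266820346685, 'cy': 197.9647319571765, 'T_tool_cam': array([[ 5.89336578e-04, -2.98017543e-01,  9.54560211e-01,
        -1.45604047e-01],
       [-6.50214452e-05, -9.54560386e-01, -2.98017558e-01,
         7.80222551e-02],
       [ 9.99999824e-01,  1.13565763e-04, -5.81934883e-04,
         9.14892062e-04],
       [ 0.00000000e+00,  0.00000000e+00,  0.00000000e+00,
         1.00000000e+00]])}
```

View pics/top0.png

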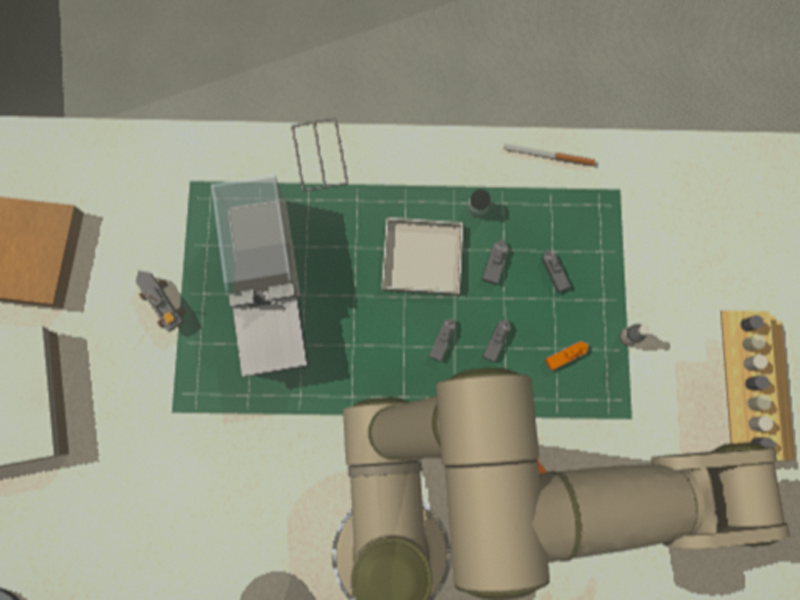

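View pics/scene0.png

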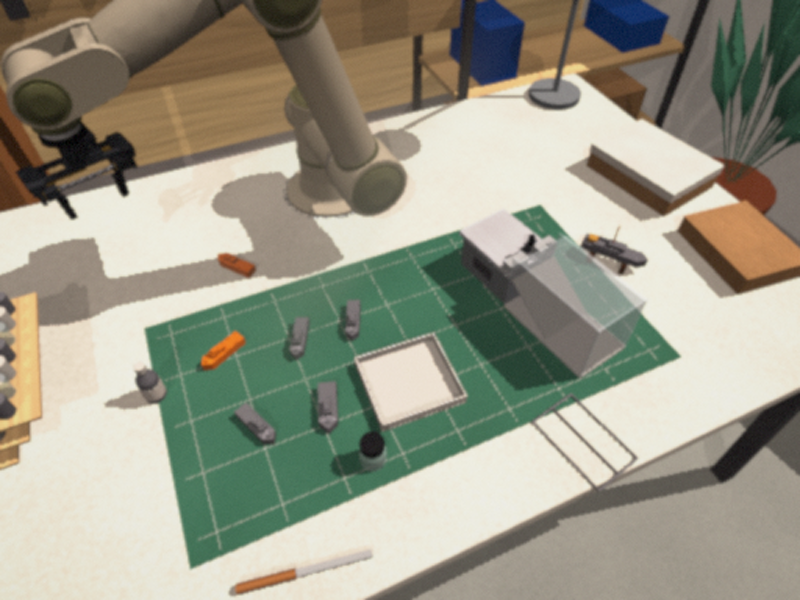

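Top view (800×600 px): four grey hulls at (445,340), (497,342), (496,262) and (557,271). The orange look-alike is at (568,355) and a brown one at about (540,467). The model is at (158,300), the jar at (480,203), the glue at (635,335), the tray centre at (424,257) and the knob at (258,297).

```bash
python3 - <<'E'
from workcell import vision
import cv2,numpy as np
t=vision.read_camera("top"); s=vision.read_camera("scene")
def crop(im,x,y,w,h,k):
    c=cv2.resize(im[y:y+h,x:x+w],None,fx=k,fy=k,interpolation=cv2.INTER_CUBIC)
    for i in range((-x)%10,w,10): cv2.putText(c,str(x+i),(int(i*k),9),0,.33,(0,0,255),1); cv2.line(c,(int(i*k),10),(int(i*k),14),(0,0,255),1)
    for i in range((-y)%10,h,10): cv2.putText(c,str(y+i),(0,int(i*k)+4),0,.33,(0,0,255),1); cv2.line(c,(20,int(i*k)),(26,int(i*k)),(0,0,255),1)
    return c
a=crop(t,130,105,70,140,4); b=crop(s,290,125,130,120,4)
o=np.zeros((560,800,3),np.uint8); o[:560,:280]=a; o[:480,280:]=b
cv2.imwrite("pics/g1.png",o)
cv2.imwrite("pics/h1.png",crop(t,240,120,160,130,4.5)[:600])
cv2.imwrite("pics/h2.png",crop(s,120,180,180,120,4.4))
E
```

```text
(no output)
```

View pics/g1.png

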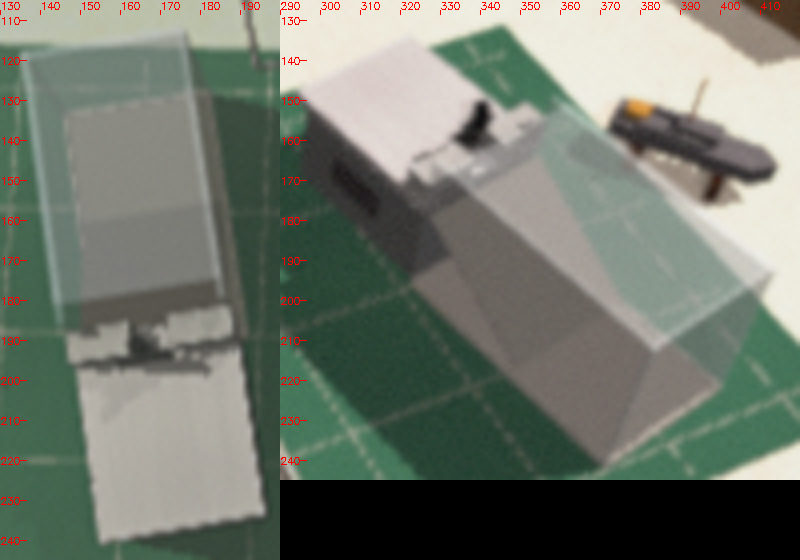

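View pics/h1.png

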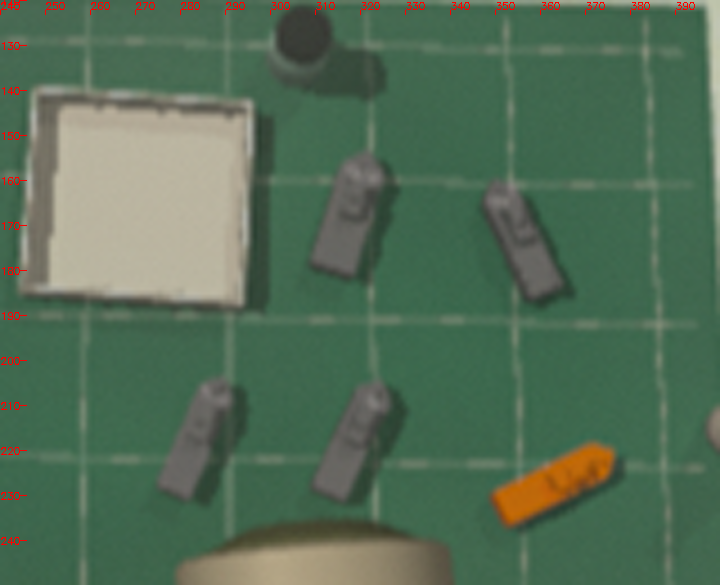

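View pics/h2.png

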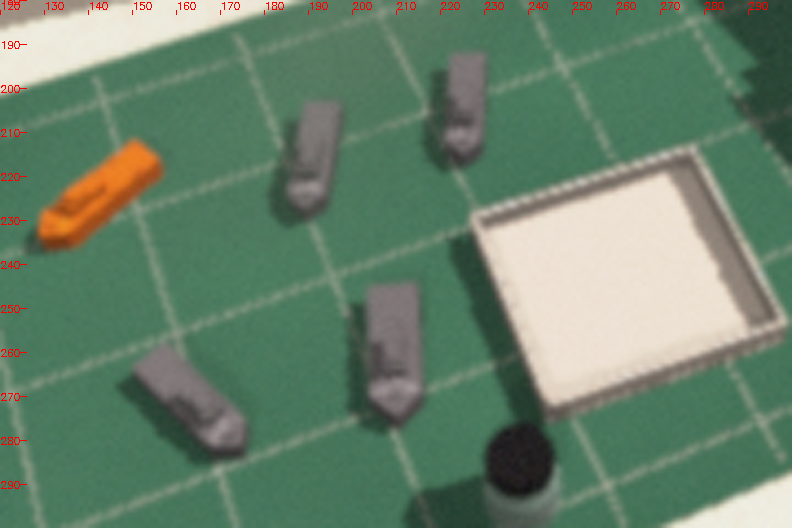

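```bash
cat > h.py <<'E'
from workcell import monitor, vision, robot
import cv2,numpy as np
from scipy.spatial.transform import Rotation as Ro
def cam(n,st=None):
    c=vision.camera_info(n); f=192/np.tan(np.radians(c['vfov'])/2)
    K=np.array([[f,0,c['cx']],[0,f,c['cy']],[0,0,1]])
    if 'R' in c: return K,np.array(c['R']),np.array(c['t'])
    st=st or monitor.observe(); T=np.eye(4); T[:3,:3]=Ro.from_rotvec(st['tcp_rot']).as_matrix(); T[:3,3]=st['tcp_pos']
    M=np.linalg.inv(T@c['T_tool_cam']); return K,M[:3,:3],M[:3,3]
def ray(C,p):
    K,R,t=C; d=R.T@np.linalg.solve(K,[p[0],p[1],1]); return -R.T@t,d
def atz(C,p,z):
    o,d=ray(C,p); return o+d*(z-o[2])/d[2]
def proj(C,X):
    K,R,t=C; q=K@(R@np.array(X)+t); return q[:2]/q[2]
def tri(C1,p1,C2,p2):
    o1,d1=ray(C1,p1);o2,d2=ray(C2,p2)
    s=np.linalg.lstsq(np.c_[d1,-d2],o2-o1,rcond=None)[0]; a=o1+s[0]*d1;b=o2+s[1]*d2
    return (a+b)/2,np.linalg.norm(a-b)
E
python3 - <<'E'
from h import *
np.set_printoptions(precision=4,suppress=True)
T=cam("top");S=cam("scene")
P={'rear+y':((155,240),(325,134)),'rear-y':((195.5,233.5),(296,148)),
'tr n+y':((245,184.5),(277.3,213.6)),'tr n-y':((294.5,188),(228.6,228.4)),'tr f-y':((296.5,142.5),(245,272.7)),'tr f+y':((248,139),(298,252.7)),'jar':((307.3,126),(237.5,285))}
for k,(a,b) in P.items(): print(k,*tri(T,a,S,b),'z.1/.025',atz(T,a,.1 if 'rear' in k else .025),atz(S,b,.1 if 'rear' in k else .025))
H={'H1':[(158,485),(192,502),(219,377)],'H2':[(314,487),(346,503),(377,381)],'H3':[(310,260),(350,279),(366,150)],'H4':[(530,303),(568,290),(492,183)]}
G={'H1':[(451,52),(485,55),(463,165)],'H2':[(305,100),(342,105),(305,217)],'H3':[(367,283),(420,285),(398,428)],'H4':[(133,370),(168,343),(220,455)]}
for k in H:
    a=np.array([atz(T,(240+x/4.5,120+y/4.5),.02) for x,y in H[k]])
    b=np.array([atz(S,(120+x/4.4,180+y/4.4),.02) for x,y in G[k]])
    for n,p in(('top',a),('sc',b)):
        m=(p[0]+p[1])/2;d=p[2]-m; print(k,n,'stern',m,'mid',(m+p[2])/2,'len',np.linalg.norm(d),'w',np.linalg.norm(p[0]-p[1]),'yaw',np.degrees(np.arctan2(d[1],d[0])))
E
```

```text
rear+y [0.356  0.3089 0.0946] 0.010416119137521981 z.1/.025 [0.3531 0.3029 0.1   ] [0.3622 0.3104 0.1   ]
rear-y [0.3777 0.1819 0.0935] 0.007696451162486979 z.1/.025 [0.3754 0.1775 0.1   ] [0.3847 0.182  0.1   ]
tr n+y [0.5554 0.0284 0.0176] 0.004213355159054314 z.1/.025 [0.5529 0.0263 0.025 ] [0.561  0.0277 0.025 ]
tr n-y [ 0.5461 -0.1374  0.0205] 0.009946584085634827 z.1/.025 [ 0.5436 -0.1417  0.025 ] [ 0.5508 -0.1336  0.025 ]
tr f-y [ 0.7072 -0.1473  0.0209] 0.004700459614111697 z.1/.025 [ 0.705  -0.1491  0.025 ] [ 0.71   -0.1459  0.025 ]
tr f+y [0.7143 0.0193 0.0259] 0.0007477034553795747 z.1/.025 [0.7145 0.019  0.025 ] [0.714 0.02  0.025]
jar [ 0.7528 -0.1834  0.0596] 0.001539721364582192 z.1/.025 [ 0.766  -0.1872  0.025 ] [ 0.7359 -0.1789  0.025 ]
H1 top stern [ 0.4014 -0.0895  0.02  ] mid [ 0.4456 -0.1059  0.02  ] len 0.09421818777292927 w 0.028106877909359108 yaw -20.33211070542644
H1 sc stern [ 0.4071 -0.0865  0.02  ] mid [ 0.4556 -0.1069  0.02  ] len 0.10523135555101545 w 0.026179299753536753 yaw -22.807243757000748
H2 top stern [ 0.4021 -0.2047  0.02  ] mid [ 0.4454 -0.2229  0.02  ] len 0.09394416764320551 w 0.026356021904408177 yaw -22.803018307102768
H2 sc stern [ 0.408  -0.2011  0.02  ] mid [ 0.4546 -0.2225  0.02  ] len 0.10254921778265526 w 0.02832400674845185 yaw -24.711733416406936
H3 top stern [ 0.5742 -0.2067  0.02  ] mid [ 0.6216 -0.2211  0.02  ] len 0.09924535130998269 w 0.03349009721077313 yaw -16.9116296507879
H3 sc stern [ 0.5785 -0.2056  0.02  ] mid [ 0.6297 -0.2219  0.02  ] len 0.10752883268401085 w 0.03602307112754768 yaw -17.626084156748462
H4 top stern [ 0.556  -0.3731  0.02  ] mid [ 0.6003 -0.3526  0.02  ] len 0.09759438585458222 w 0.03117513410165488 yaw 24.822347585451677
H4 sc stern [ 0.566  -0.3686  0.02  ] mid [ 0.6094 -0.3572  0.02  ] len 0.08978288770013323 w 0.027648443715292462 yaw 14.721174817604192
```

```bash
python3 -m inch '[[[0,0.03,0.04,0.01,0],[0,0.06,0.08,0.02,0],[0,0.09,0.12,0.03,0],[0,0.12,0.16,0.04,0],[0,0.15,0.20,0.05,0],[0,0.17,0.24,0.06,0],[0,0.19,0.28,0.07,0],[0,0.2,0.32,0.07,0],[0,0.21,0.36,0.07,0],[0,0.22,0.4,0.07,0]]]' 8; python3 -m inch '[[[0,0.01,0.04,0,0],[0,0.02,0.08,0,0],[0,0.03,0.12,0,0],[0,0.04,0.16,0,0],[0,0.05,0.2,0,0],[0,0.06,0.24,0,0],[0,0.06,0.28,0,0],[0,0.06,0.32,0,0],[0,0.06,0.34,0,0],[0,0.06,0.34,0,0]]]'
python3 - <<'E'
from h import *
s=monitor.observe();print(s['joints'],s['tcp_pos'],s['contact_force']);print(Ro.from_rotvec(s['tcp_rot']).as_matrix().round(3))
C=cam("wrist",s); print(C[1].round(2),-C[1].T@C[2])
for X in [(.367,.245,.1),(.505,.269,.1),(.505,.269,.153),(.75,.31,.01)]: print(X,proj(C,X))
cv2.imwrite("pics/w1.png",cv2.resize(vision.read_camera("wrist"),(800,600),interpolation=cv2.INTER_CUBIC))
E
```

```text
time_s: 1.2
tcp_pos: [0.3786, -0.0988, 0.3088]
tcp_rot: [0.98, 1.339, -0.98]
contact_force: [0.2, -0.4, 0.8]
opening: 0.088
time_s: 2.2
tcp_pos: [0.4381, 0.2414, 0.3083]
tcp_rot: [0.978, 1.341, -0.978]
contact_force: [-0.6, -0.2, -0.3]
opening: 0.0881
[2.68829351e-01 2.16082968e-01 1.44283107e+00 2.54040094e-04
 1.48341277e+00 1.52955104e+00] [0.43806791 0.24138483 0.30828919] [-0.63120061 -0.19811582 -0.28619765]
[[-0.001  0.952  0.305]
 [ 0.     0.305 -0.952]
 [-1.    -0.001 -0.   ]]
[[ 0.31 -0.95 -0.  ]
 [-0.91 -0.29  0.3 ]
 [-0.28 -0.09 -0.95]] [0.51276048 0.26430741 0.45383703]
(0.367, 0.245, 0.1) [234.74779053 220.70309766]
(0.505, 0.269, 0.1) [247.69289323 119.19835657]
(0.505, 0.269, 0.153) [246.74996214 120.05942032]
(0.75, 0.31, 0.01) [275.05163576 -76.68697139]
```

View pics/w1.png

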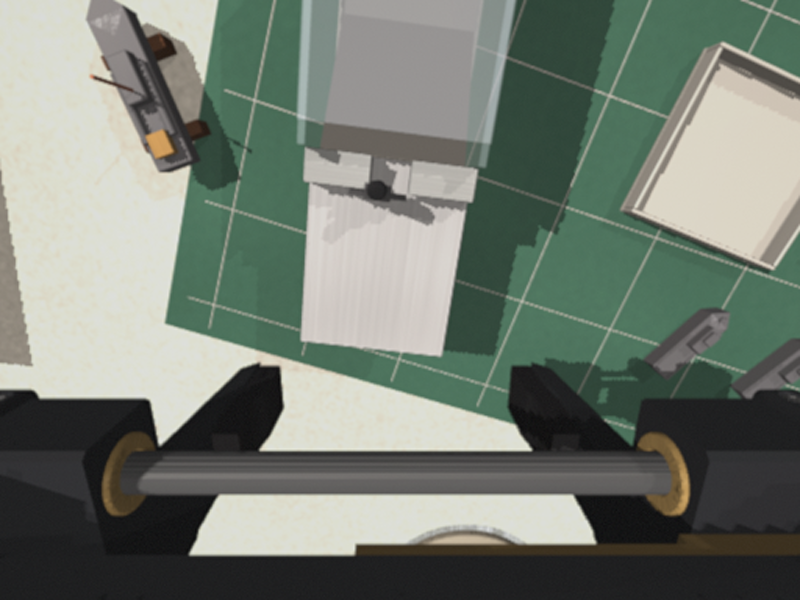

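```bash
python3 - <<'E'
from h import *
np.set_printoptions(precision=4,suppress=True)
C=cam("wrist")
def w(x,y,z): return atz(C,(x*.64,y*.64),z)
a=w(302,342,.1);b=w(442,356,.1);print('rear',a,b,np.linalg.norm(a-b),(a+b)/2)
d=a-b;yaw=np.degrees(np.arctan2(-d[0],d[1]));print('yaw',yaw)
j=[w(304,148,.124),w(478,168,.124),w(474,202,.124),w(304,181,.124)];print('jaws',j,np.linalg.norm(j[0]-j[1]),np.linalg.norm(j[2]-j[3]))
d=j[3]-j[2];print(np.degrees(np.arctan2(-d[0],d[1])),'mid front',(j[2]+j[3])/2)
k=w(378,187,.153);print('knob',k)
e=w(302,342,.1)-w(310,190,.1);print('side len',np.linalg.norm(e), np.degrees(np.arctan2(-e[1],-e[0])))
e=w(442,356,.1)-w(466,206,.1);print('side len',np.linalg.norm(e), np.degrees(np.arctan2(-e[1],-e[0])))
e=np.array([np.cos(np.radians(9.5)),np.sin(np.radians(9.5)),0]);print('mouth',(a+b)/2+.14*e)
t=[w(717,43,.025),w(627,210,.025),w(772,269,.025)];print('tray',t)
E
```

```text
rear [0.352  0.3006 0.1   ] [0.3777 0.1746 0.1   ] 0.12860856866996412 [0.3648 0.2376 0.1   ]
yaw 11.52059239107134
jaws [array([0.513 , 0.3336, 0.124 ]), array([0.539 , 0.2062, 0.124 ]), array([0.515 , 0.2002, 0.124 ]), array([0.4904, 0.328 , 0.124 ])] 0.13003946167816935 0.13011267703921514
10.899020711473547 mid front [0.5027 0.2641 0.124 ]
knob [0.5041 0.2726 0.153 ]
side len 0.13393665957282863 11.09344254311348
side len 0.13504935650334365 11.193874076590564
mouth [0.5029 0.2607 0.1   ]
tray [array([0.7111, 0.0233, 0.025 ]), array([0.5549, 0.0327, 0.025 ]), array([ 0.5466, -0.1392,  0.025 ])]
```

The wrist picture shows the knob top at (378,187), the jaws at (304–478, 148–202) and the deck's rear edge from (302,342) to (442,356). That puts the gauge mouth at about (0.503, 0.264) with yaw 11.2°, and the sizes agree (130 mm). I'll pinch the knob.

```bash
python3 -m inch '[[[0,0.03,0.015,0,-3],[0,0.065,0.031,0,-6.6],[0,0.066,0.031,-0.04,-6.6],[0,0.066,0.031,-0.08,-6.6],[0,0.066,0.031,-0.12,-6.6],[0,0.066,0.031,-0.15,-6.6],[0,0.066,0.031,-0.176,-6.6],[0,0.066,0.031,-0.176,-6.6],[0.5,0.066,0.031,-0.176,-6.6],[0.85,0.066,0.031,-0.176,-6.6]]]' 5;python3 -m inch '[[[1,0,0,0,0],[1,0,0,0,0],[1,0,0,0,0],[1,0,0,0,0],[1,0,0,0,0],[1,0,0,0,0]]]'
```

```text
time_s: 3.25
tcp_pos: [0.5055, 0.2703, 0.1346]
tcp_rot: [1.069, 1.292, -1.065]
contact_force: [-0.7, -0.6, 1.3]
opening: 0.0744
time_s: 3.85
tcp_pos: [0.5045, 0.2705, 0.1327]
tcp_rot: [1.067, 1.294, -1.067]
contact_force: [-0.0, -0.4, 0.4]
opening: 0.0263
```

```bash
python3 -m inch '[[[1,0,0,0,0],[1,0,0,0,0],[1,0,0,0,0],[1,0,0,0,0],[1,0,0,0,0],[1,-0.001,0.005,0,0],[1,-0.003,0.015,0,0],[1,-0.005,0.025,0,0],[1,-0.007,0.035,0,0],[1,-0.009,0.045,0,0]]]';python3 -m inch '[[[1,-0.001,0.005,0,0],[1,-0.0018,0.009,0,0],[1,-0.0018,0.009,0,0],[1,-0.0018,0.009,0,0]]]'
python3 - <<'E'
from h import *
s=monitor.observe();R=Ro.from_rotvec(s['tcp_rot']).as_matrix();print(R[:,2])
E
```

```text
time_s: 4.85
tcp_pos: [0.4955, 0.3166, 0.1328]
tcp_rot: [1.067, 1.293, -1.066]
contact_force: [1.8, -1.0, -1.1]
opening: 0.0136
time_s: 5.25
tcp_pos: [0.4942, 0.3232, 0.1327]
tcp_rot: [1.065, 1.291, -1.068]
contact_force: [4.3, -8.9, 0.7]
opening: 0.0141
[ 0.19043881 -0.98169444  0.00301389]
```

```bash
python3 -m inch '[[[0.7,0.0005,-0.002,0,0],[0.7,0.0005,-0.002,0,0],[0.7,0.0005,-0.002,0,0],[0.7,0.0005,-0.002,0,0],[0.5,0,0,0.04,0],[0.3,0,0,0.08,0],[0,-0.03,-0.03,0.1,0],[0,-0.06,-0.06,0.12,0],[0,-0.06,-0.06,0.12,0],[0,-0.06,-0.06,0.12,0]]]'
python3 - <<'E'
from h import *
s=monitor.observe();C=cam("wrist",s);im=vision.read_camera("wrist")
print(s['tcp_pos'])
p=proj(C,(.504,.266,.112));print(p)
x,y=int(p[0])-80,max(0,int(p[1])-60);print('origin',x,y)
c=cv2.resize(im[y:y+120,x:x+160],None,fx=5,fy=5,interpolation=cv2.INTER_CUBIC);cv2.imwrite("pics/w2.png",c);np.save('w2.npy',np.r_[s['tcp_pos'],s['tcp_rot'],x,y])
E
```

```text
time_s: 6.25
tcp_pos: [0.4337, 0.2645, 0.2533]
tcp_rot: [1.068, 1.293, -1.066]
contact_force: [0.6, 0.3, -1.2]
opening: 0.0724
[0.43374077 0.26453224 0.25332524]
[263.77097642 123.65564144]
origin 183 63
```

View pics/w2.png

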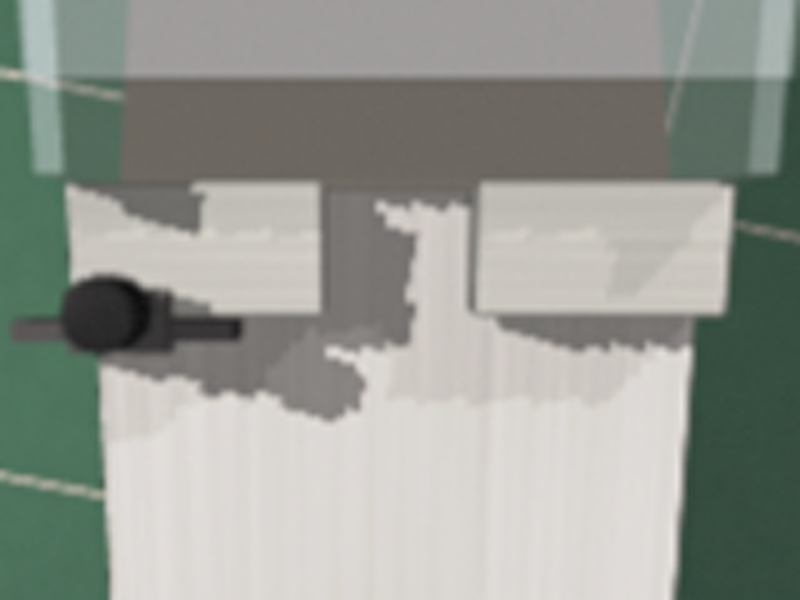

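```bash
python3 - <<'E'
from h import *
np.set_printoptions(precision=4,suppress=True)
a=np.load('w2.npy');C=cam("wrist",dict(tcp_pos=a[:3],tcp_rot=a[3:6]))
w=lambda x,y,z:atz(C,(a[6]+x/5,a[7]+y/5),z)
l,r=w(321,314,.124),w(476,314,.124);print('slot front',l,r,np.linalg.norm(l-r),'mid',(l+r)/2)
l,r=w(321,182,.124),w(478,180,.124);print('slot back',l,r,np.linalg.norm(l-r),'mid',(l+r)/2)
L,Rr=w(72,314,.124),w(726,314,.124);d=L-Rr;print('outer',L,Rr,np.linalg.norm(d),np.degrees(np.arctan2(-d[0],d[1])),'mid',(L+Rr)/2)
l,r=w(110,560,.1),w(677,560,.1);print('deck',np.linalg.norm(l-r),(l+r)/2)
print('knob',w(103,307,.153))
E
```

```text
slot front [0.4991 0.2823 0.124 ] [0.505 0.252 0.124] 0.030808363188285684 mid [0.5021 0.2672 0.124 ]
slot back [0.5234 0.2868 0.124 ] [0.5295 0.2571 0.124 ] 0.030338818083792417 mid [0.5264 0.272  0.124 ]
outer [0.4897 0.3309 0.124 ] [0.5144 0.2033 0.124 ] 0.12999134445616475 10.953208825444804 mid [0.5021 0.2671 0.124 ]
deck 0.1293560544416702 [0.448  0.2564 0.1   ]
knob [0.4941 0.3201 0.153 ]
```

```bash
python3 -m inch '[[[0,0,-0.045,0.01,0],[0,0,-0.09,0.02,0],[0,0,-0.135,0.03,0],[0,0,-0.18,0.03,0],[0,0,-0.225,0.03,0],[0,0,-0.27,0.03,0],[0,0,-0.315,0.03,0],[0,0,-0.36,0.03,0],[0,0,-0.4,0.03,0],[0,0,-0.435,0.03,0]]]'; python3 -m inch '[[[0,0,0,0,0],[0,0,0,0,0]]]'
python3 - <<'E'
from h import *
np.set_printoptions(precision=4,suppress=True)
s=monitor.observe();C=cam("wrist",s);im=vision.read_camera("wrist");print(s['tcp_pos'],s['tcp_rot'],s['opening'])
cv2.imwrite("pics/w3.png",cv2.resize(im,(800,600),interpolation=cv2.INTER_CUBIC));np.save('w3.npy',np.r_[s['tcp_pos'],s['tcp_rot']])
E
```

```text
time_s: 7.3
tcp_pos: [0.4342, -0.1726, 0.2817]
tcp_rot: [1.068, 1.295, -1.068]
contact_force: [0.2, 0.7, 0.4]
opening: 0.0881
time_s: 7.5
tcp_pos: [0.4342, -0.1707, 0.2817]
tcp_rot: [1.068, 1.296, -1.068]
contact_force: [1.2, 0.8, -0.6]
opening: 0.0879
[ 0.4342 -0.1707  0.2817] [ 1.068   1.2956 -1.0677] 0.08787280641095949
```

View pics/w3.png

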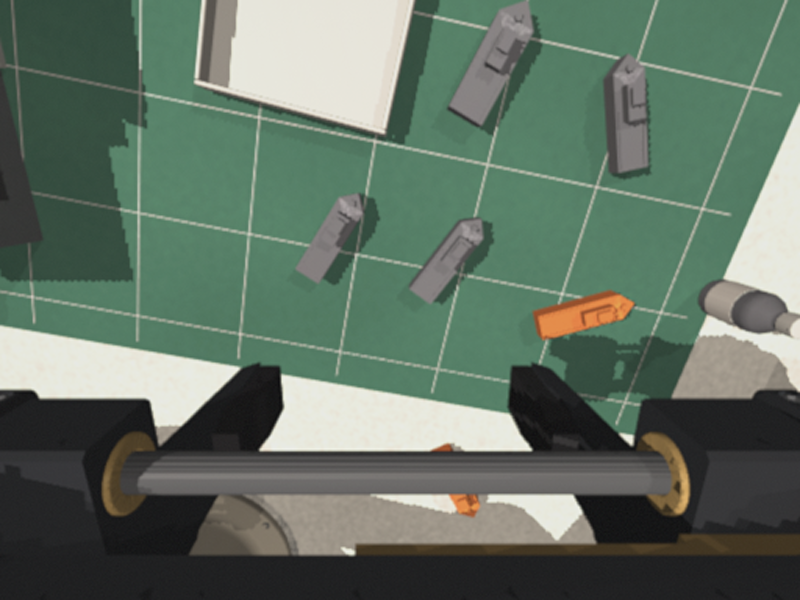

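```bash
cat > hull.py <<'E'
from h import *
def pose(C,pts,z=.02):
    a,b,t=[atz(C,p,z) for p in pts]; m=(a+b)/2; d=t-m; yaw=np.arctan2(d[1],d[0]); u=np.array([np.cos(yaw),np.sin(yaw),0])
    return dict(w=np.linalg.norm(a-b),L=np.linalg.norm(d),yaw=np.degrees(yaw),org=m+.045*u,grip=m+.031*u)
E
python3 - <<'E'
from hull import *
np.set_printoptions(precision=4,suppress=True)
a=np.load('w3.npy');C=cam("wrist",dict(tcp_pos=a[:3],tcp_rot=a[3:6]))
H={'H1':[(297,268),(320,282),(354,194)],'H2':[(410,289),(432,303),(476,219)],'H3':[(449,106),(487,125),(521,2)],'H4':[(612,172),(648,167),(628,55)]}
T=cam("top");D={'H1':[(158,485),(192,502),(219,377)],'H2':[(314,487),(346,503),(377,381)],'H3':[(310,260),(350,279),(366,150)],'H4':[(530,303),(568,290),(492,183)]}
for k in H:
    print(k,pose(C,[(x*.64,y*.64) for x,y in H[k]]))
    print([np.r_[tri(C,(p[0]*.64,p[1]*.64),T,(240+q[0]/4.5,120+q[1]/4.5))] for p,q in zip(H[k],D[k])])
E
```

```text
H1 {'w': np.float64(0.02624334764355636), 'L': np.float64(0.09126304809031077), 'yaw': np.float64(-20.492437825066386), 'org': array([ 0.4466, -0.1045,  0.02  ]), 'grip': array([ 0.4335, -0.0996,  0.02  ])}
[array([ 0.4083, -0.0765,  0.0171,  0.0012]), array([ 0.3969, -0.1013,  0.0128,  0.0031]), array([ 0.4897, -0.1215,  0.0226,  0.0013])]
H2 {'w': np.float64(0.02687949802097723), 'L': np.float64(0.09198062538804132), 'yaw': np.float64(-22.827786279596257), 'org': array([ 0.446 , -0.2208,  0.02  ]), 'grip': array([ 0.4331, -0.2153,  0.02  ])}
[array([ 0.4085, -0.1923,  0.0161,  0.0022]), array([ 0.3972, -0.2173,  0.012 ,  0.0008]), array([ 0.4892, -0.2408,  0.0159,  0.002 ])]
H3 {'w': np.float64(0.037984278294197316), 'L': np.float64(0.09473756120686738), 'yaw': np.float64(-13.611164206391154), 'org': array([ 0.6196, -0.2204,  0.02  ]), 'grip': array([ 0.606 , -0.2171,  0.02  ])}
[array([ 0.5782, -0.1901,  0.0322,  0.0003]), array([ 0.5748, -0.2297, -0.0085,  0.0072]), array([ 0.6771, -0.2381, -0.0048,  0.003 ])]
H4 {'w': np.float64(0.03276125305536968), 'L': np.float64(0.09465641451996663), 'yaw': np.float64(21.47366189425042), 'org': array([ 0.6017, -0.351 ,  0.02  ]), 'grip': array([ 0.5887, -0.3561,  0.02  ])}
[array([ 0.5575, -0.3658, -0.0092,  0.0005]), array([ 0.5667, -0.3933,  0.0006,  0.0019]), array([ 0.6446, -0.3307,  0.0253,  0.0031])]
```

The wrist view shows the H1 stern at (308,275), H2 at (421,296), H3 at (468,116) and H4 at (630,170). Candidates: the grey hulls H1–H4 are the job. The orange boat at (585,315), the orange bit at (460,490) and the finished model are not. Widths suggest H1 and H2 are narrow and H3 and H4 wide. I'll grasp H1 first.

```bash
python3 -m inch '[[[0,-0.001,0.02,0,-8],[0,-0.001,0.045,0,-16],[0,-0.001,0.07,-0.01,-24],[0,-0.001,0.071,-0.05,-31.7],[0,-0.001,0.071,-0.1,-31.7],[0,-0.001,0.071,-0.15,-31.7],[0,-0.001,0.071,-0.2,-31.7],[0,-0.001,0.071,-0.24,-31.7],[0,-0.001,0.071,-0.265,-31.7],[0,-0.001,0.071,-0.277,-31.7]]]' 8; python3 -m inch '[[[0.3,0,0,0,0],[0.5,0,0,0,0],[1,0,0,0,0],[1,0,0,0,0],[1,0,0,0,0],[1,0,0,0,0],[1,0,0,0,0],[1,0,0,0,0],[1,0,0,0,0],[1,0,0,0,0]]]'
```

```text
time_s: 8.55
tcp_pos: [0.4319, -0.0976, 0.0035]
tcp_rot: [1.468, 1.021, -1.471]
contact_force: [-0.7, 0.1, -0.1]
opening: 0.0883
time_s: 9.55
tcp_pos: [0.4327, -0.0995, 0.0058]
tcp_rot: [1.47, 1.016, -1.47]
contact_force: [-1.4, 0.0, 1.4]
opening: 0.0272
```

```bash
python3 -m inch '[[[1,0,0,0.03,0],[1,0,0,0.07,0],[1,0,0,0.11,0],[1,0,0,0.15,0],[1,0,0.03,0.18,5],[1,-0.002,0.07,0.18,10],[1,-0.003,0.11,0.18,15],[1,-0.004,0.15,0.18,20],[1,-0.005,0.19,0.18,25],[1,-0.006,0.23,0.18,31.6]]]'; python3 -m inch '[[[1,0,0.04,0,0],[1,0,0.08,0,0],[1,-0.001,0.11,0,0],[1,-0.001,0.1225,0,0],[1,-0.001,0.1225,-0.03,0],[1,-0.001,0.1225,-0.05,0],[1,-0.001,0.1225,-0.05,0],[1,-0.001,0.1225,-0.05,0]]]'
python3 - <<'E'
from h import *
np.set_printoptions(precision=4,suppress=True)
s=monitor.observe();C=cam("wrist",s);im=vision.read_camera("wrist");R=Ro.from_rotvec(s['tcp_rot']).as_matrix();print(s['tcp_pos'],np.degrees(np.arctan2(R[1,2],R[0,2])),R[:,0])
for X in [(.5021,.268,.124),(.5021,.268,.1)]:print(proj(C,X)*1.5625)
cv2.imwrite("pics/w4.png",cv2.resize(im,(800,600),interpolation=cv2.INTER_CUBIC));np.save('w4.npy',np.r_[s['tcp_pos'],s['tcp_rot']])
E
```

```text
time_s: 10.55
tcp_pos: [0.4263, 0.1321, 0.1857]
tcp_rot: [1.065, 1.295, -1.065]
contact_force: [0.9, 0.3, 0.1]
opening: 0.0269
time_s: 11.35
tcp_pos: [0.4261, 0.2526, 0.1363]
tcp_rot: [1.069, 1.293, -1.069]
contact_force: [-0.2, -0.5, -0.1]
opening: 0.0271
[0.4261 0.2526 0.1363] -79.15613335858471 [ 0.0001 -0.     -1.    ]
[390.7757 180.4606]
[391.3593 180.2572]
```

View pics/w4.png

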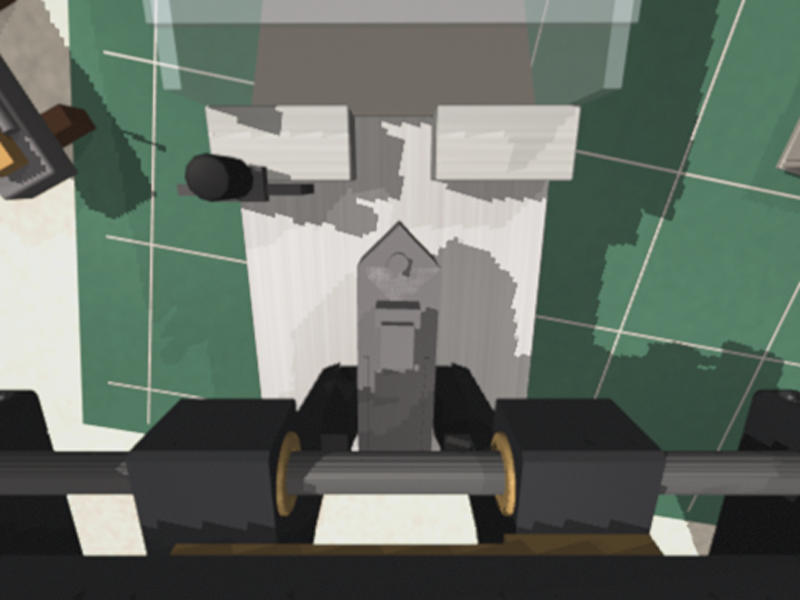

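Bow tip at (399,222), hull sides at 358–437, slot at 354–435. The hull needs about 1 mm toward +y, so I'll correct that while lowering and then enter.

```bash
python3 -m inch '[[[1,0,0.001,-0.01,0],[1,0,0.001,-0.02,0],[1,0,0.001,-0.029,0],[1,0,0.001,-0.029,0],[1,0.005,0.002,-0.029,0],[1,0.010,0.003,-0.029,0],[1,0.015,0.004,-0.029,0],[1,0.020,0.005,-0.029,0],[1,0.024,0.0058,-0.029,0],[1,0.024,0.0058,-0.029,0]]]'; python3 -m inch '[[[1,0.005,0.001,0,0],[1,0.010,0.002,0,0],[1,0.015,0.003,0,0],[1,0.015,0.003,0,0]]]'
```

```text
time_s: 12.4
tcp_pos: [0.4502, 0.2588, 0.1067]
tcp_rot: [1.068, 1.293, -1.068]
contact_force: [0.1, 0.1, -0.4]
opening: 0.0267
time_s: 12.8
tcp_pos: [0.4654, 0.2619, 0.1067]
tcp_rot: [1.069, 1.293, -1.068]
contact_force: [0.0, 0.4, -0.7]
opening: 0.027
```

```bash
python3 -m inch '[[[1,0.005,0.001,0,0],[1,0.010,0.002,0,0],[1,0.015,0.003,0,0],[1,0.022,0.0043,0,0],[1,0.022,0.0043,0,0]]]'; python3 -m inch '[[[0.6,0,0,-0.001,0],[0.6,0,0,-0.001,0],[0.6,0,0,-0.001,0],[0.6,0,0,-0.001,0],[0.5,0,0,-0.001,0]]]'
```

```text
time_s: 13.3
tcp_pos: [0.4876, 0.2662, 0.1067]
tcp_rot: [1.069, 1.293, -1.068]
contact_force: [0.3, 0.4, -1.0]
opening: 0.0272
time_s: 13.8
tcp_pos: [0.4858, 0.2658, 0.1057]
tcp_rot: [1.066, 1.295, -1.07]
contact_force: [-8.1, -2.3, 5.6]
opening: 0.0411
```

```bash
python3 -m inch '[[[0.55,-0.006,-0.001,0,0],[0.55,-0.012,-0.002,0,0],[0.5,-0.016,-0.003,0,0],[0.5,-0.016,-0.003,0.03,0],[0.5,-0.016,-0.003,0.07,0],[0.5,-0.03,-0.006,0.1,0],[0.5,-0.05,-0.01,0.1,0],[0.5,-0.05,-0.01,0.1,0]]]'
python3 - <<'E'
from h import *
s=monitor.observe();C=cam("wrist",s);im=vision.read_camera("wrist");print(s['tcp_pos'],s['tcp_rot'])
cv2.imwrite("pics/w5.png",cv2.resize(im[:300],(800,469),interpolation=cv2.INTER_CUBIC))
E
```

```text
time_s: 14.6
tcp_pos: [0.4354, 0.2561, 0.2065]
tcp_rot: [1.068, 1.293, -1.067]
contact_force: [-0.7, -0.1, 0.5]
opening: 0.0443
[0.43535934 0.25614479 0.20653471] [ 1.06847297  1.29286244 -1.06683132]
```

View pics/w5.png

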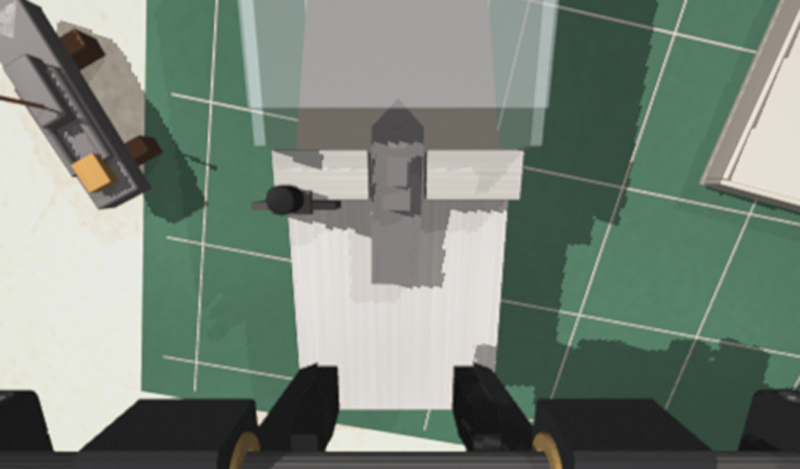

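H1 is seated in the slot with its stern on the deck (hull at 372–424, ending at about row 287 including shadow). I'll turn the fingers 90°, close them and push from the stern.

```bash
python3 -m inch '[[[0.7,-0.005,-0.001,0,8.5],[1,-0.01,-0.002,0,17],[1,-0.01,-0.002,0,25.5],[1,-0.01,-0.002,0,34],[1,-0.01,-0.002,0,42.5],[1,-0.01,-0.002,0,51],[1,-0.01,-0.002,0,59.5],[1,-0.01,-0.002,0,68],[1,-0.01,-0.002,0,76.5],[1,-0.01,-0.002,0,85]]]'; python3 -m inch '[[[1,0,0,0,5],[1,0,0,-0.03,5],[1,0,0,-0.06,5],[1,0,0,-0.08,5],[1,0,0,-0.0955,5],[1,0,0,-0.0955,5]]]'
python3 - <<'E'
from h import *
s=monitor.observe();R=Ro.from_rotvec(s['tcp_rot']).as_matrix();print(R.round(3),s['joints'])
d=s['tcp_pos'][:2]-[.4876,.2662];u=np.array([.982,.19]);print('gx',d@u-.0146,'lat',d@[-.19,.982])
E
```

```text
time_s: 15.65
tcp_pos: [0.4272, 0.2541, 0.2049]
tcp_rot: [-0.085, 1.57, 0.085]
contact_force: [-0.3, -0.1, 0.6]
opening: 0.0005
time_s: 16.25
tcp_pos: [0.4261, 0.2538, 0.1079]
tcp_rot: [-0.15, 1.57, 0.148]
contact_force: [-0.9, 0.3, 0.4]
opening: 0.0006
[[-0.004 -0.189  0.982]
 [-0.001  0.982  0.189]
 [-1.    -0.001 -0.005]] [3.00402282e-01 4.01352129e-01 1.74662853e+00 8.04563782e-06
 9.98282325e-01 1.10741761e-01]
gx -0.07733315531140923 lat -0.0005379837930275053
```

```bash
python3 -m inch '[[[1,0.008,0.002,0,0],[1,0.016,0.0035,0,0],[1,0.023,0.005,0,0],[1,0.030,0.0063,0,0],[1,0.036,0.0075,0,0],[1,0.042,0.0086,0,0],[1,0.048,0.0098,0,0],[1,0.054,0.011,0,0],[1,0.06,0.0121,0,0],[1,0.06,0.0121,0,0]]]'; python3 -m inch '[[[1,0.005,0.001,0,0],[1,0.010,0.002,0,0],[1,0.015,0.003,0,0],[1,0.02,0.004,0,0],[1,0.025,0.005,0,0],[1,0.03,0.0059,0,0],[1,0.03,0.0059,0,0],[1,0.03,0.0059,0,0],[1,0.03,0.0059,0,0]]]'
python3 - <<'E'
from h import *
s=monitor.observe()
d=s['tcp_pos'][:2]-[.4876,.2662];u=np.array([.982,.19]);print('gx',d@u-.0146,'lat',d@[-.19,.982])
a=vision.read_camera("wrist");b=vision.read_camera("top")[100:240,120:210];c=vision.read_camera("scene")[130:250,285:420]
o=np.zeros((600,800,3),np.uint8);o[:300,:400]=cv2.resize(a,(400,300));o[:560,420:780]=cv2.resize(b,(360,560),interpolation=2)
o[310:600,0:326]=cv2.resize(c,(326,290),interpolation=2);cv2.imwrite("pics/m1.png",o)
E
```

```text
time_s: 17.25
tcp_pos: [0.4874, 0.2663, 0.1102]
tcp_rot: [-0.149, 1.565, 0.149]
contact_force: [0.0, -0.0, -0.9]
opening: 0.0003
time_s: 18.15
tcp_pos: [0.5166, 0.2721, 0.1102]
tcp_rot: [-0.149, 1.566, 0.149]
contact_force: [0.2, 0.8, 0.2]
opening: 0.0007
gx 0.014968388791217398 lat 0.0002833870394771355
```

View pics/m1.png

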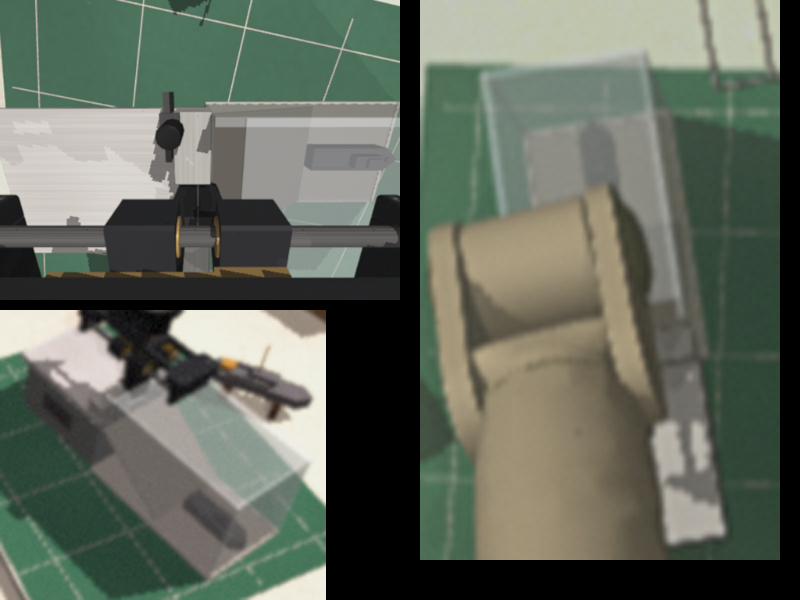

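H1 lies in the bin at its far end, seen in all three views. Next I'll go back over the hulls, to the same viewing pose, and check for changes against the earlier picture.

```bash
python3 -m inch '[[[1,0,0,0.05,0],[1,0,0,0.1,0],[1,-0.02,-0.03,0.14,-8.5],[0.5,-0.035,-0.07,0.172,-17],[0,-0.05,-0.11,0.172,-25.5],[0,-0.06,-0.155,0.172,-34],[0,-0.07,-0.2,0.172,-42.5],[0,-0.082,-0.24,0.172,-51],[0,-0.082,-0.28,0.172,-59.5],[0,-0.082,-0.32,0.172,-68]]]'; python3 -m inch '[[[0,0,-0.045,0,-8.5],[0,0,-0.09,0,-17],[0,0,-0.123,0,-22],[0,0,-0.123,0,-22],[0,0,-0.123,0,-22]]]'
cat > diff.py <<'E'
from hull import *
s=monitor.observe();C=cam("wrist",s);im=vision.read_camera("wrist");print(s['tcp_pos'],s['tcp_rot'],s['opening'])
def blobs(im,C):
    hsv=cv2.cvtColor(im,cv2.COLOR_BGR2HSV);m=((hsv[...,1]<60)&(hsv[...,2]>70)&(hsv[...,2]<165)).astype(np.uint8)*255
    m[215:]=0;m=cv2.morphologyEx(m,cv2.MORPH_OPEN,np.ones((3,3)))
    n,l,st,ce=cv2.connectedComponentsWithStats(m)
    for i in range(1,n):
        if 300<st[i,4]<4000:
            p=np.argwhere(l==i)[:,::-1].astype(np.float32);v=np.linalg.svd(p-p.mean(0),full_matrices=False)[2][0]
            c=atz(C,ce[i],.015);e=atz(C,ce[i]+20*v,.015)-c;print(st[i,4],ce[i].round(1),c.round(4),'yaw',round((np.degrees(np.arctan2(e[1],e[0]))+90)%180-90,1))
blobs(im,C);cv2.imwrite('pics/last.png',im)
E
python3 - <<'E'
import runpy;g=runpy.run_path('diff.py')
from h import *
a=np.load('w3.npy');print('old');g['blobs'](cv2.resize(cv2.imread('pics/w3.png'),(512,384),interpolation=cv2.INTER_AREA),cam("wrist",dict(tcp_pos=a[:3],tcp_rot=a[3:6])))
E
```

```text
time_s: 19.3
tcp_pos: [0.4341, -0.0494, 0.2826]
tcp_rot: [0.782, 1.425, -0.781]
contact_force: [0.2, 0.1, -0.9]
opening: 0.0542
time_s: 19.8
tcp_pos: [0.4346, -0.171, 0.2821]
tcp_rot: [1.069, 1.293, -1.068]
contact_force: [0.8, 0.0, -0.7]
opening: 0.0883
[ 0.43456561 -0.17095333  0.28211059] [ 1.06860325  1.29339765 -1.06822655] 0.08829895038115002
1062 [138.4  26.3] [0.5936 0.0162 0.015 ] yaw -3.0
2121 [315.3  40.1] [ 0.6227 -0.2222  0.015 ] yaw -17.2
1915 [399.5  74.2] [ 0.6037 -0.3498  0.015 ] yaw 20.9
1291 [306.7 158.4] [ 0.4634 -0.2507  0.015 ] yaw -27.6
1230 [478.4 197.2] [ 0.4547 -0.5385  0.015 ] yaw 85.0
old
759 [35.3 50.7] [0.5361 0.1547 0.015 ] yaw 84.7
1047 [138.8  26. ] [0.5931 0.0162 0.015 ] yaw -3.2
2199 [316.2  40.3] [ 0.6218 -0.2225  0.015 ] yaw -15.4
1986 [400.1  74.7] [ 0.6025 -0.3497  0.015 ] yaw 18.6
1207 [212.2 151.4] [ 0.4458 -0.105   0.015 ] yaw -24.4
1270 [286.5 165.8] [ 0.4457 -0.222   0.015 ] yaw -25.5
1245 [479.4 197.3] [ 0.4548 -0.5387  0.015 ] yaw 85.1
```

H2 was knocked by about 34 mm, to (0.464, −0.250) with yaw about −25°, so I'll grasp it there. The others have not moved.

```bash
python3 -m inch '[[[0,0.016,-0.03,0,-8],[0,0.016,-0.06,0,-16],[0,0.016,-0.073,-0.01,-24],[0,0.016,-0.073,-0.05,-32],[0,0.016,-0.073,-0.1,-36],[0,0.016,-0.073,-0.15,-36],[0,0.016,-0.073,-0.2,-36],[0,0.016,-0.073,-0.24,-36],[0,0.016,-0.073,-0.265,-36],[0,0.016,-0.073,-0.277,-36]]]' 8; python3 -m inch '[[[0.3,0,0,0,0],[0.5,0,0,0,0],[1,0,0,0,0],[1,0,0,0,0],[1,0,0,0,0],[1,0,0,0,0],[1,0,0,0,0],[1,0,0,0,0],[1,0,0,0,0],[1,0,0,0,0]]]'; python3 -c "
from h import *
R=Ro.from_rotvec(monitor.observe()['tcp_rot']).as_matrix();print(np.degrees(np.arctan2(R[1,2],R[0,2])))"
```

```text
time_s: 20.85
tcp_pos: [0.4504, -0.242, 0.0035]
tcp_rot: [1.523, 0.973, -1.524]
contact_force: [0.1, -0.1, 0.4]
opening: 0.0883
time_s: 21.85
tcp_pos: [0.4507, -0.2439, 0.0053]
tcp_rot: [1.524, 0.969, -1.524]
contact_force: [-1.2, 0.4, 1.3]
opening: 0.027
-115.12097916368592
```

```bash
python3 -m inch '[[[1,0,0,0.03,0],[1,0,0,0.07,0],[1,0,0,0.11,0],[1,0,0.02,0.15,6],[1,0,0.06,0.18,12],[1,0,0.1,0.18,18],[1,0,0.145,0.18,24],[1,-0.005,0.19,0.18,30],[1,-0.01,0.235,0.18,36],[1,-0.015,0.28,0.18,36]]]'; python3 -m inch '[[[1,-0.005,0.04,0,0],[1,-0.01,0.08,0,0],[1,-0.01,0.12,0,0],[1,-0.01,0.16,0,0],[1,-0.0104,0.2,0,0],[1,-0.0104,0.218,0,0],[1,-0.0104,0.218,-0.03,0],[1,-0.0104,0.218,-0.05,0],[1,-0.0104,0.218,-0.05,0],[1,-0.0104,0.218,-0.05,0]]]'
cat > chk.py <<'E'
from hull import *
np.set_printoptions(precision=4,suppress=True)
s=monitor.observe();R=Ro.from_rotvec(s['tcp_rot']).as_matrix()
d=s['tcp_pos'][:2]-[.4876,.2662];u=np.array([.982,.19]);print('gx',d@u-.0146,'lat',d@[-.19,.982],'yawz',np.degrees(np.arctan2(R[1,2],R[0,2])),s['tcp_pos'],'f',s['contact_force'],'op',s['opening'])
E
python3 - <<'E'
import runpy;runpy.run_path('chk.py')
from h import *
a=vision.read_camera("wrist");cv2.imwrite("pics/w6.png",a)
# mean abs difference with H1's picture in the hull/slot region
b=cv2.resize(cv2.imread("pics/w4.png"),(512,384),interpolation=cv2.INTER_AREA)
g=lambda i:cv2.cvtColor(i,cv2.COLOR_BGR2GRAY).astype(np.float32)
for n,(y,x,h,w) in dict(hull=(140,215,110,80),jaws=(70,220,48,120)).items():
    print(n,cv2.phaseCorrelate(g(b)[y:y+h,x:x+w],g(a)[y:y+h,x:x+w]))
E
```

```text
time_s: 22.85
tcp_pos: [0.4351, 0.0378, 0.1852]
tcp_rot: [1.066, 1.294, -1.066]
contact_force: [0.9, 0.3, -0.8]
opening: 0.0275
time_s: 23.85
tcp_pos: [0.4255, 0.2541, 0.1357]
tcp_rot: [1.068, 1.293, -1.068]
contact_force: [0.2, 0.1, 0.1]
opening: 0.0274
gx -0.07784490647927557 lat -8.912277929909798e-05 yawz -79.1299939267008 [0.4255 0.2541 0.1357] f [0.2257 0.0625 0.1443] op 0.027394438525289277
hull ((0.8165440107529562, 0.033487395959667765), 0.9084691079457601)
jaws ((2.8360015181883753, -0.3921740134105889), 1.048307410048114)
```

```bash
python3 -m inch '[[[1,0,0,-0.01,0],[1,0,0,-0.02,0],[1,0,0,-0.029,0],[1,0.002,0,-0.029,0],[1,0.007,0.0013,-0.029,0],[1,0.012,0.0023,-0.029,0],[1,0.017,0.0033,-0.029,0],[1,0.022,0.0042,-0.029,0],[1,0.026,0.005,-0.029,0],[1,0.026,0.005,-0.029,0]]]'; python3 -m inch '[[[1,0.005,0.001,0,0],[1,0.010,0.002,0,0],[1,0.015,0.003,0,0],[1,0.015,0.003,0,0]]]'
```

```text
time_s: 24.9
tcp_pos: [0.4518, 0.2591, 0.1062]
tcp_rot: [1.068, 1.293, -1.068]
contact_force: [-0.3, -0.2, 0.1]
opening: 0.027
time_s: 25.3
tcp_pos: [0.467, 0.2622, 0.1062]
tcp_rot: [1.069, 1.293, -1.068]
contact_force: [-0.4, 0.6, -0.9]
opening: 0.0271
```

```bash
python3 -m inch '[[[1,0.005,0.001,0,0],[1,0.010,0.002,0,0],[1,0.016,0.003,0,0],[1,0.016,0.003,0,0]]]'; python3 -m inch '[[[0.62,0,0,-0.001,0],[0.62,0,0,-0.001,0],[0.62,0,0,-0.001,0],[0.62,0,0,-0.001,0]]]';python3 chk.py
```

```text
time_s: 25.7
tcp_pos: [0.4831, 0.2651, 0.1062]
tcp_rot: [1.069, 1.293, -1.068]
contact_force: [0.3, 0.3, -0.7]
opening: 0.0271
time_s: 26.1
tcp_pos: [0.4823, 0.2651, 0.1053]
tcp_rot: [1.068, 1.293, -1.068]
contact_force: [1.0, 0.2, -0.3]
opening: 0.0336
gx -0.020036896412348636 lat -4.503368065903292e-05 yawz -79.12052656224647 [0.4823 0.2651 0.1053] f [ 0.9797  0.213  -0.3031] op 0.0336043179302242
```

```bash
python3 -m inch '[[[0.6,-0.005,-0.001,0,0],[0.55,-0.012,-0.002,0.01,0],[0.5,-0.015,-0.003,0.04,0],[0.5,-0.03,-0.006,0.08,0],[0.6,-0.061,-0.0117,0.1,8.5],[1,-0.061,-0.0117,0.1,17],[1,-0.061,-0.0117,0.1,25.5],[1,-0.061,-0.0117,0.1,34],[1,-0.061,-0.0117,0.1,42.5],[1,-0.061,-0.0117,0.1,51]]]'; python3 -m inch '[[[1,0,0,0,8.5],[1,0,0,0,17],[1,0,0,0,25.5],[1,0,0,0,34],[1,0,0,0,39],[1,0,0,-0.03,39],[1,0,0,-0.06,39],[1,0,0,-0.08,39],[1,0,0,-0.0955,39],[1,0,0,-0.0955,39]]]'; python3 chk.py
```

```text
time_s: 27.1
tcp_pos: [0.4208, 0.2534, 0.206]
tcp_rot: [0.38, 1.537, -0.38]
contact_force: [0.2, -0.4, -0.4]
opening: 0.0003
time_s: 28.1
tcp_pos: [0.4201, 0.2531, 0.1088]
tcp_rot: [-0.15, 1.569, 0.149]
contact_force: [0.2, 2.1, -0.2]
opening: 0.0006
gx -0.08337449926143539 lat -5.198848148575512e-05 yawz 10.880136924567413 [0.4201 0.2531 0.1088] f [ 0.1984  2.1305 -0.2278] op 0.0005848696789494181
```

```bash
python3 -m inch '[[[1,0.008,0.0015,0,0],[1,0.016,0.003,0,0],[1,0.023,0.0045,0,0],[1,0.030,0.0058,0,0],[1,0.037,0.0072,0,0],[1,0.044,0.0085,0,0],[1,0.051,0.0099,0,0],[1,0.058,0.0112,0,0],[1,0.065,0.0126,0,0],[1,0.067,0.013,0,0]]]'; python3 -m inch '[[[1,0.005,0.001,0,0],[1,0.010,0.002,0,0],[1,0.015,0.003,0,0],[1,0.02,0.004,0,0],[1,0.025,0.005,0,0],[1,0.03,0.0059,0,0],[1,0.03,0.0059,0,0],[1,0.03,0.0059,0,0],[1,0.03,0.0059,0,0]]]'
python3 - <<'E'
import runpy;runpy.run_path('chk.py')
from h import *
a=vision.read_camera("wrist");b=vision.read_camera("top")[100:240,120:210];c=vision.read_camera("scene")[130:250,285:420]
o=np.zeros((600,800,3),np.uint8);o[:300,:400]=cv2.resize(a,(400,300));o[:560,420:780]=cv2.resize(b,(360,560),interpolation=2)
o[310:600,0:326]=cv2.resize(c,(326,290),interpolation=2);cv2.imwrite("pics/m2.png",o)
E
```

```text
time_s: 29.1
tcp_pos: [0.4891, 0.2665, 0.1096]
tcp_rot: [-0.149, 1.565, 0.149]
contact_force: [-0.1, -0.2, -0.0]
opening: 0.0003
time_s: 30.0
tcp_pos: [0.5182, 0.2723, 0.1097]
tcp_rot: [-0.149, 1.566, 0.149]
contact_force: [0.6, -0.2, -0.1]
opening: 0.0004
gx 0.01656333932406847 lat 0.00019188907897679363 yawz 10.88210305994828 [0.5182 0.2723 0.1097] f [ 0.6439 -0.2065 -0.0799] op 0.0004192037341648313
```

View pics/m2.png

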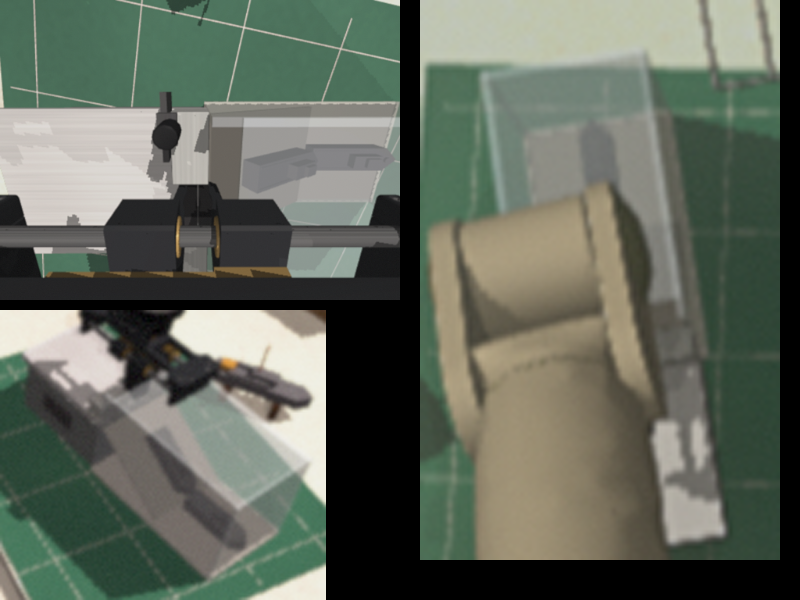

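H2 is in the bin, touching H1's stern and well past the mouth. Next I'll check and grasp H3 and H4.

```bash
python3 -m inch '[[[1,0,0,0.05,0],[1,0,0,0.1,0],[1,-0.02,-0.03,0.14,-8.5],[0.5,-0.035,-0.07,0.172,-17],[0,-0.05,-0.11,0.172,-25.5],[0,-0.06,-0.155,0.172,-34],[0,-0.07,-0.2,0.172,-42.5],[0,-0.084,-0.24,0.172,-51],[0,-0.084,-0.28,0.172,-59.5],[0,-0.084,-0.32,0.172,-68]]]'; python3 -m inch '[[[0,0.02,-0.045,0,-8.5],[0,0.05,-0.09,0,-17],[0,0.06,-0.123,0,-22],[0,0.06,-0.123,0,-22],[0,0.06,-0.123,0,-22]]]'; python3 diff.py
```

```text
time_s: 31.15
tcp_pos: [0.4337, -0.0492, 0.2821]
tcp_rot: [0.782, 1.425, -0.781]
contact_force: [0.5, 0.3, -0.4]
opening: 0.0544
time_s: 31.65
tcp_pos: [0.4941, -0.1709, 0.2814]
tcp_rot: [1.069, 1.294, -1.069]
contact_force: [-0.8, -0.2, -0.0]
opening: 0.088
[ 0.49414684 -0.17087152  0.28136261] [ 1.06862156  1.29387683 -1.06850664] 0.08797392179219088
1905 [138.1  48.8] [0.6258 0.0146 0.015 ] yaw -2.8
347 [239.7   5.7] [ 0.702  -0.1138  0.015 ] yaw 89.5
1888 [304.4  86.9] [ 0.6216 -0.2218  0.015 ] yaw -17.2
1655 [386.  117.4] [ 0.6037 -0.3502  0.015 ] yaw 22.2
```

```bash
python3 -m inch '[[[0.3,0.04,-0.02,0,-8],[0.3,0.08,-0.04,0,-16],[0.3,0.12,-0.0485,-0.01,-24],[0.3,0.12,-0.0485,-0.05,-27.4],[0.3,0.12,-0.0485,-0.1,-27.4],[0.3,0.12,-0.0485,-0.15,-27.4],[0.3,0.12,-0.0485,-0.2,-27.4],[0.3,0.12,-0.0485,-0.24,-27.4],[0.3,0.12,-0.0485,-0.265,-27.4],[0.3,0.12,-0.0485,-0.2765,-27.4]]]' 8; python3 -m inch '[[[0.3,0,0,0,0],[0.5,0,0,0,0],[1,0,0,0,0],[1,0,0,0,0],[1,0,0,0,0],[1,0,0,0,0],[1,0,0,0,0],[1,0,0,0,0],[1,0,0,0,0],[1,0,0,0,0]]]'
```

```text
time_s: 32.7
tcp_pos: [0.6135, -0.2173, 0.0033]
tcp_rot: [1.417, 1.063, -1.419]
contact_force: [-0.4, 0.3, -0.6]
opening: 0.0615
time_s: 33.7
tcp_pos: [0.6147, -0.2194, 0.0062]
tcp_rot: [1.419, 1.058, -1.418]
contact_force: [-1.8, 0.9, 6.7]
opening: 0.0339
```

The opening is 34 mm, so H3 is too wide and goes to the tray.

```bash
python3 -m inch '[[[1,0,0,0.03,0],[1,0,0,0.07,0],[1,0,0.03,0.08,4],[1,0,0.07,0.08,8],[1,0.002,0.11,0.08,13.5],[1,0.002,0.1275,0.08,13.5],[1,0.002,0.1275,0.05,13.5],[1,0.002,0.1275,0.02,13.5],[1,0.002,0.1275,0.008,13.5],[1,0.002,0.1275,0.0045,13.5]]]'; python3 -m inch '[[[1,0,0,0,0],[1,0,0,0,0],[0.5,0,0,0,0],[0.5,0,0,0,0],[0.5,0,0,0,0],[0.5,0,0,0,0],[0.5,0,0,0.04,0],[0.5,0,0,0.08,0],[0.5,0,-0.04,0.12,0],[0.3,0,-0.08,0.12,0]]]'
```

```text
time_s: 34.7
tcp_pos: [0.6159, -0.092, 0.009]
tcp_rot: [1.248, 1.185, -1.25]
contact_force: [-4.7, 1.5, 7.2]
opening: 0.0339
time_s: 35.7
tcp_pos: [0.6182, -0.172, 0.1351]
tcp_rot: [1.247, 1.177, -1.242]
contact_force: [0.9, -0.5, -1.1]
opening: 0.05
```

```bash
python3 -m inch '[[[0.3,-0.005,-0.045,0,8],[0.3,-0.01,-0.09,0,16],[0.2,-0.015,-0.135,0,24.9],[0.2,-0.022,-0.181,0,24.9],[0.2,-0.022,-0.181,-0.03,24.9],[0.2,-0.022,-0.181,-0.07,24.9],[0.2,-0.022,-0.181,-0.1,24.9],[0.2,-0.022,-0.181,-0.12,24.9],[0.2,-0.022,-0.181,-0.13,24.9],[0.2,-0.022,-0.181,-0.13,24.9]]]' 8; python3 -m inch '[[[0.3,0,0,0,0],[0.5,0,0,0,0],[1,0,0,0,0],[1,0,0,0,0],[1,0,0,0,0],[1,0,0,0,0],[1,0,0,0,0],[1,0,0,0,0],[1,0,0,0,0],[1,0,0,0,0]]]'; python3 chk.py
```

```text
time_s: 36.7
tcp_pos: [0.5945, -0.3528, 0.0009]
tcp_rot: [0.923, 1.366, -0.924]
contact_force: [0.3, -0.4, 0.8]
opening: 0.0706
time_s: 37.7
tcp_pos: [0.5947, -0.3527, 0.0005]
tcp_rot: [0.923, 1.365, -0.923]
contact_force: [-1.8, 2.1, 5.1]
opening: 0.0268
gx -0.027023192786402 lat -0.6281384537020994 yawz -68.11724344532112 [ 0.5947 -0.3527  0.0005] f [-1.7967  2.1329  5.0654] op 0.02678904444426293
```

The opening is 26.8 mm, so H4 fits despite looking a little wider in the images. The gauge will confirm it.

```bash
python3 -m inch '[[[1,0,0,0.03,0],[1,0,0,0.07,0],[1,0,0.01,0.11,-3],[1,-0.01,0.03,0.15,-6],[1,-0.02,0.06,0.18,-11],[1,-0.035,0.1,0.186,-11],[1,-0.05,0.14,0.186,-11],[1,-0.065,0.18,0.186,-11],[1,-0.08,0.22,0.186,-11],[1,-0.095,0.26,0.186,-11]]]'; python3 -m inch '[[[1,-0.015,0.045,0,0],[1,-0.03,0.09,0,0],[1,-0.045,0.135,0,0],[1,-0.06,0.18,0,0],[1,-0.07,0.225,0,0],[1,-0.0744,0.27,0,0],[1,-0.0744,0.31,0,0],[1,-0.0744,0.347,0,0],[1,-0.0744,0.347,-0.03,0],[1,-0.0744,0.347,-0.05,0]]]'
python3 -m inch '[[[1,0,0,0,0],[1,0,0,0,0]]]'
python3 - <<'E'
import runpy;runpy.run_path('chk.py')
from h import *
a=vision.read_camera("wrist");b=vision.read_camera("top")[90:240,130:330]
o=np.zeros((600,800,3),np.uint8);o[:300,:400]=cv2.resize(a,(400,300));o[:300,400:]=cv2.resize(b,(400,300),interpolation=2)
o[300:600]=cv2.resize(a[75:225,56:456],(800,300),interpolation=2);cv2.imwrite("pics/m3.png",o)
E
```

```text
time_s: 38.7
tcp_pos: [0.4985, -0.0913, 0.1856]
tcp_rot: [1.068, 1.293, -1.068]
contact_force: [0.2, 0.0, -0.8]
opening: 0.0269
time_s: 39.7
tcp_pos: [0.4243, 0.2551, 0.1343]
tcp_rot: [1.066, 1.294, -1.067]
contact_force: [0.0, -0.1, -1.8]
opening: 0.0275
time_s: 39.9
tcp_pos: [0.4253, 0.2543, 0.1363]
tcp_rot: [1.069, 1.293, -1.068]
contact_force: [-0.2, 0.6, 0.3]
opening: 0.0268
gx -0.07809013541558282 lat 0.00012189828244790583 yawz -79.13272017251599 [0.4253 0.2543 0.1363] f [-0.238   0.5997  0.259 ] op 0.026823559172151738
```

View pics/m3.png

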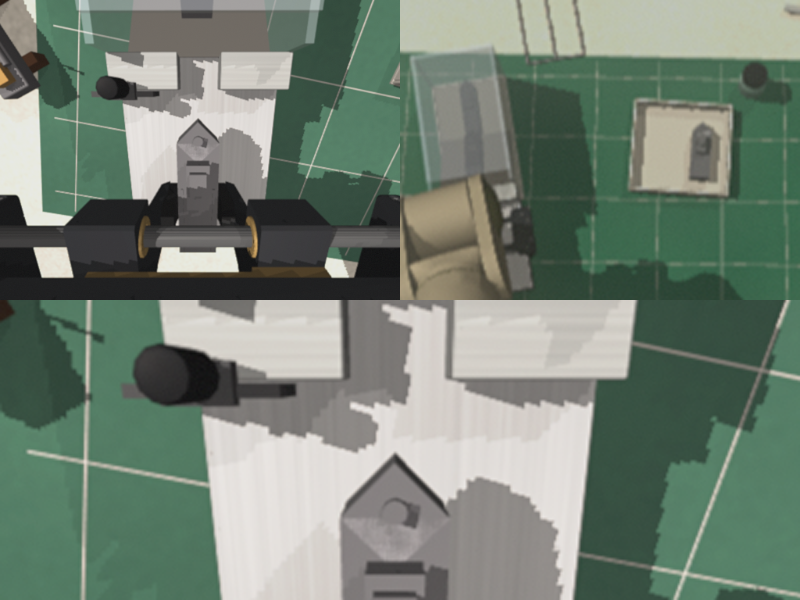

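H3 lies well inside the tray. The hull in hand has its bow at (395,455) and the slot middle is at about column 399, so I'll shift about 0.6 mm toward −y and enter slowly.

```bash
python3 -m inch '[[[1,0,-0.0006,-0.01,0],[1,0,-0.0006,-0.02,0],[1,0,-0.0006,-0.03,0],[1,0,-0.0006,-0.0345,0],[1,0,-0.0006,-0.0345,0],[1,0.005,0.0004,-0.0345,0],[1,0.010,0.0014,-0.0345,0],[1,0.015,0.0023,-0.0345,0],[1,0.018,0.0029,-0.0345,0],[1,0.018,0.0029,-0.0345,0]]]'; python3 -m inch '[[[1,0.003,0.0006,0,0],[1,0.006,0.0012,0,0],[1,0.009,0.0018,0,0],[1,0.009,0.0018,0,0]]]';python3 -m inch '[[[1,0.003,0.0006,0,0],[1,0.006,0.0012,0,0],[1,0.009,0.0018,0,0],[1,0.009,0.0018,0,0]]]'
```

```text
time_s: 41.0
tcp_pos: [0.4434, 0.2572, 0.1011]
tcp_rot: [1.068, 1.293, -1.068]
contact_force: [-0.0, -0.0, -0.3]
opening: 0.0266
time_s: 41.4
tcp_pos: [0.4523, 0.259, 0.1012]
tcp_rot: [1.068, 1.293, -1.068]
contact_force: [-0.2, -0.1, -1.3]
opening: 0.0268
time_s: 41.8
tcp_pos: [0.4613, 0.2608, 0.1012]
tcp_rot: [1.068, 1.293, -1.068]
contact_force: [0.4, 0.0, -0.8]
opening: 0.0271
```

```bash
python3 -m inch '[[[1,0.004,0.0008,0,0],[1,0.008,0.0016,0,0],[1,0.012,0.0024,0,0],[1,0.012,0.0024,0,0]]]'; python3 -m inch '[[[1,0.004,0.0008,0,0],[1,0.008,0.0016,0,0],[1,0.01,0.002,0,0],[1,0.01,0.002,0,0],[0.62,0.01,0.002,0,0],[0.62,0.01,0.002,0,0],[0.62,0.01,0.002,0,0],[0.62,0.01,0.002,0,0]]]';python3 chk.py
```

```text
time_s: 42.2
tcp_pos: [0.4735, 0.2632, 0.1012]
tcp_rot: [1.068, 1.293, -1.068]
contact_force: [-0.4, 0.1, -1.1]
opening: 0.0269
time_s: 43.0
tcp_pos: [0.4829, 0.2652, 0.1013]
tcp_rot: [1.068, 1.293, -1.068]
contact_force: [-0.5, 0.7, 0.1]
opening: 0.0336
gx -0.01939247302736021 lat -8.44197036016191e-05 yawz -79.1215960012537 [0.4829 0.2652 0.1013] f [-0.4797  0.6741  0.0771] op 0.03363884906701543
```

```bash
python3 -m inch '[[[0.6,-0.005,-0.001,0.001,0],[0.55,-0.012,-0.002,0.01,0],[0.5,-0.015,-0.003,0.04,0],[0.5,-0.03,-0.006,0.08,0],[0.6,-0.067,-0.0129,0.105,8.5],[1,-0.067,-0.0129,0.105,17],[1,-0.067,-0.0129,0.105,25.5],[1,-0.067,-0.0129,0.105,34],[1,-0.067,-0.0129,0.105,42.5],[1,-0.067,-0.0129,0.105,51]]]'; python3 -m inch '[[[1,0,0,0,8.5],[1,0,0,0,17],[1,0,0,0,25.5],[1,0,0,0,34],[1,0,0,0,39],[1,0,0,-0.03,39],[1,0,0,-0.06,39],[1,0,0,-0.08,39],[1,0,0,-0.0955,39],[1,0,0,-0.0955,39]]]'; python3 chk.py
```

```text
time_s: 44.0
tcp_pos: [0.4154, 0.2522, 0.2069]
tcp_rot: [0.38, 1.537, -0.38]
contact_force: [-0.6, 0.7, -1.1]
opening: 0.0008
time_s: 45.0
tcp_pos: [0.4147, 0.252, 0.1098]
tcp_rot: [-0.15, 1.569, 0.149]
contact_force: [-0.2, -0.2, -0.5]
opening: 0.0001
gx -0.08890339679049122 lat -0.00010942797602281513 yawz 10.883407921962107 [0.4147 0.252  0.1098] f [-0.1942 -0.2031 -0.488 ] op 0.00012173965216491918
```

```bash
python3 -m inch '[[[1,0.008,0.0015,0,0],[1,0.016,0.003,0,0],[1,0.023,0.0045,0,0],[1,0.030,0.0058,0,0],[1,0.037,0.0072,0,0],[1,0.044,0.0085,0,0],[1,0.051,0.0099,0,0],[1,0.058,0.0112,0,0],[1,0.065,0.0126,0,0],[1,0.072,0.014,0,0]]]'; python3 -m inch '[[[1,0.004,0.0008,0,0],[1,0.007,0.0014,0,0],[1,0.01,0.002,0,0],[1,0.01,0.002,0,0]]]';  python3 -m inch '[[[1,0.004,0.0008,0,0],[1,0.007,0.0014,0,0],[1,0.01,0.002,0,0],[1,0.01,0.002,0,0]]]'; python3 -m inch '[[[1,0.004,0.0008,0,0],[1,0.007,0.0014,0,0],[1,0.011,0.0022,0,0],[1,0.011,0.0022,0,0],[1,0.011,0.0022,0,0],[1,0.011,0.0022,0,0],[1,0.011,0.0022,0,0]]]'
python3 - <<'E'
import runpy;runpy.run_path('chk.py')
from h import *
a=vision.read_camera("wrist");b=vision.read_camera("top")[100:240,120:210];c=vision.read_camera("scene")[130:250,285:420]
o=np.zeros((600,800,3),np.uint8);o[:300,:400]=cv2.resize(a,(400,300));o[:560,420:780]=cv2.resize(b,(360,560),interpolation=2)
o[310:600,0:326]=cv2.resize(c,(326,290),interpolation=2);cv2.imwrite("pics/m4.png",o)
E
```

```text
time_s: 46.0
tcp_pos: [0.4886, 0.2664, 0.1107]
tcp_rot: [-0.149, 1.566, 0.149]
contact_force: [-0.2, -0.4, 0.1]
opening: 0.0006
time_s: 46.4
tcp_pos: [0.4982, 0.2683, 0.1107]
tcp_rot: [-0.149, 1.566, 0.149]
contact_force: [0.2, -0.2, 0.3]
opening: 0.0004
time_s: 46.8
tcp_pos: [0.5083, 0.2703, 0.1107]
tcp_rot: [-0.149, 1.566, 0.149]
contact_force: [0.2, 0.8, 0.1]
opening: 0.0003
time_s: 47.5
tcp_pos: [0.5189, 0.2725, 0.1107]
tcp_rot: [-0.149, 1.566, 0.149]
contact_force: [-0.0, 0.7, -0.1]
opening: 0.0008
gx 0.01728753165968016 lat 0.0002568333373318375 yawz 10.879882632424795 [0.5189 0.2725 0.1107] f [-0.0323  0.7062 -0.1392] op 0.0008039692341452276
```

View pics/m4.png

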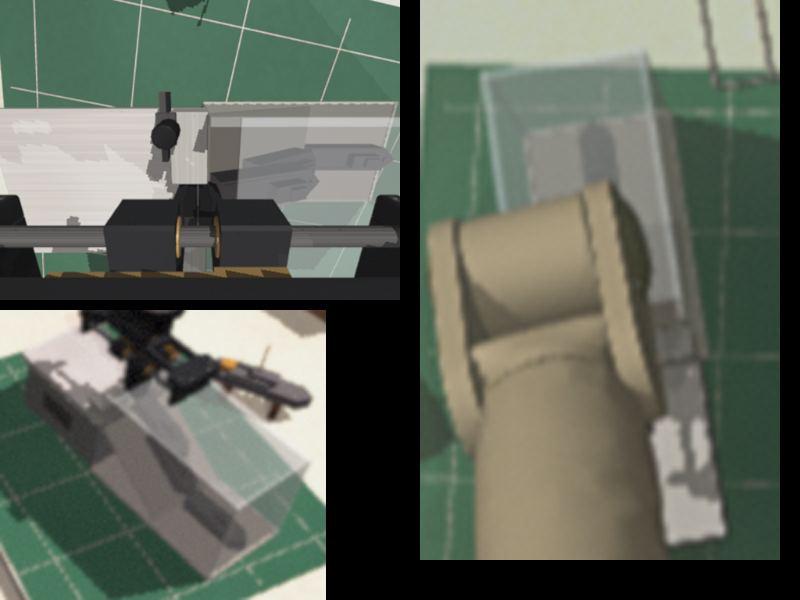

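```bash
python3 -m inch '[[[1,0,0,0.05,0],[1,0,0,0.1,0],[1,-0.03,-0.003,0.143,-8.5],[1,-0.06,-0.006,0.143,-17],[0.7,-0.085,-0.008,0.143,-25.5],[0,-0.085,-0.008,0.143,-34],[0,-0.085,-0.008,0.143,-42.5],[0,-0.085,-0.008,0.143,-51],[0,-0.085,-0.008,0.143,-59.5],[0,-0.085,-0.008,0.143,-68]]]'; python3 -m inch '[[[0,0,0,0,-8.5],[0,0,0,0,-17],[0,0,0,0,-22],[0,0,0,0,-22]]]'
python3 - <<'E'
import runpy;runpy.run_path('chk.py')
from h import *
a=vision.read_camera("wrist");b=vision.read_camera("top")[90:240,130:330];c=vision.read_camera("scene")[130:250,285:420]
cv2.imwrite('pics/raw15.png',a)
o=np.zeros((600,800,3),np.uint8);o[:320,:]=cv2.resize(a[:160,56:456],(800,320),interpolation=2);o[330:600,:360]=cv2.resize(b,(360,270),interpolation=2)
o[330:600,400:704]=cv2.resize(c,(304,270),interpolation=2);cv2.imwrite("pics/m5.png",o)
E
```

```text
time_s: 48.65
tcp_pos: [0.4339, 0.2645, 0.2538]
tcp_rot: [0.782, 1.426, -0.782]
contact_force: [0.5, -0.3, -0.8]
opening: 0.0466
time_s: 49.05
tcp_pos: [0.4339, 0.2645, 0.2538]
tcp_rot: [1.069, 1.293, -1.069]
contact_force: [0.3, 0.2, -0.6]
opening: 0.0783
gx -0.06767317618626047 lat 0.008530490576127184 yawz -79.15889758155727 [0.4339 0.2645 0.2538] f [ 0.2892  0.2216 -0.5502] op 0.0783370932930448
```

View pics/m5.png

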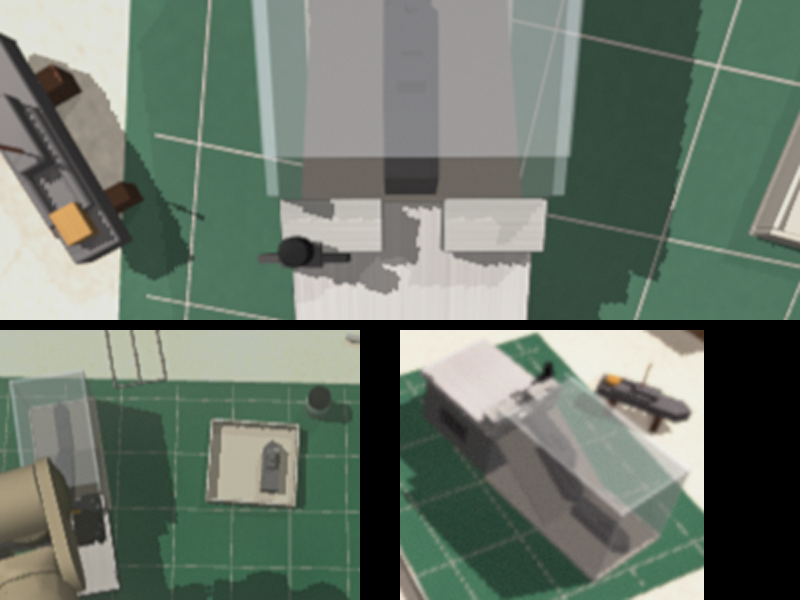

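```bash
python3 - <<'E'
from hull import *
np.set_printoptions(precision=4,suppress=True)
C=cam("wrist");u=np.array([.982,.19]);
def g(px,z):
    X=atz(C,px,z);d=X[:2]-np.array([.5021,.2672]);return np.array([d@u,d@[-.19,.982]])*1000
for z in(.09,.1,.11,.12,.124):
    l,r=g((248,97.5),z),g((275,97.5),z);print(z,l,r,'w',np.linalg.norm(l-r),'jawback',g((260,99.3),z))
a=cv2.imread('pics/raw15.png')
print(cv2.cvtColor(a,cv2.COLOR_BGR2GRAY)[70:112,262])
print(cv2.cvtColor(a,cv2.COLOR_BGR2GRAY)[88,225:300])
print(cv2.cvtColor(a,cv2.COLOR_BGR2GRAY)[20,225:300])
E
```

```text
0.09 [28.2419 15.0077] [ 28.2681 -14.2885] w 29.296175597013463 jawback [26.4189  1.9705]
0.1 [27.6735 14.833 ] [ 27.6989 -13.5162] w 28.349156619605147 jawback [25.9094  2.2172]
0.11 [27.1051 14.6582] [ 27.1296 -12.7439] w 27.402137642196788 jawback [25.3999  2.4639]
0.12 [26.5367 14.4835] [ 26.5604 -11.9716] w 26.455118664788415 jawback [24.8905  2.7106]
0.124 [26.3094 14.4136] [ 26.3327 -11.6627] w 26.07631107382505 jawback [24.6867  2.8093]
[132 132 131 132 131 131 132 132 106  69  62  62  65  64  64  63  63  64
  62  56  54  53  53  52  54  52  57  86 104 107 102 109 117 122 171 203
 205 202 167 122 115 116]
[103 102 104 104 103 102 104 102 104 104 104 104 104 104 103 103 104 103
 103 103 104 104  93  72  62  61  61  60  61  60  60  61  61  61  61  61
  62  62  61  61  61  61  62  61  61  60  60  61  60  63  85  99 103 104
 103 104 103 103 103 103 102 103 103 103 103 102 103 103 104 102 103 104
 103 103 103]
[154 154 154 155 154 154 154 154 154 154 155 155 154 155 154 154 155 154
 155 153 155 154 145 133 129 130 129 130 130 129 130 129 129 129 130 131
 129 130 130 130 129 130 130 130 129 130 130 129 130 131 146 154 154 154
 155 154 154 154 155 154 154 154 154 155 154 155 154 155 154 155 154 154
 154 155 154]
```

In this view H4's stern is just past the deck's end, at about (384–438, row 195). It queues tightly behind H2, so I'll push it a little further in with the tip lower.

```bash
python3 -m inch '[[[0.7,0.03,0.001,0,8.5],[1,0.058,0.0026,0,17],[1,0.058,0.0026,0,25.5],[1,0.058,0.0026,0,34],[1,0.058,0.0026,0,42.5],[1,0.058,0.0026,0,51],[1,0.058,0.0026,0,59.5],[1,0.058,0.0026,0,68],[1,0.058,0.0026,0,76.5],[1,0.058,0.0026,0,85]]]'; python3 -m inch '[[[1,0,0,0,5],[1,0,0,0,5],[1,0,0,-0.04,5],[1,0,0,-0.08,5],[1,0,0,-0.11,5],[1,0,0,-0.135,5],[1,0,0,-0.149,5],[1,0,0,-0.149,5],[1,0,0,-0.149,5]]]'; python3 chk.py
```

```text
time_s: 50.2
tcp_pos: [0.4919, 0.2671, 0.2537]
tcp_rot: [-0.087, 1.569, 0.087]
contact_force: [-0.4, -0.3, -0.1]
opening: 0.01
time_s: 51.1
tcp_pos: [0.4922, 0.2672, 0.1053]
tcp_rot: [-0.148, 1.565, 0.149]
contact_force: [0.3, 1.5, -0.3]
opening: 0.0005
gx -0.009862247046103202 lat 0.00010794481530237217 yawz 10.830039079647175 [0.4922 0.2672 0.1053] f [ 0.264   1.5066 -0.3122] op 0.00046082048206045424
```

```bash
python3 -m inch '[[[1,0.005,0.001,0,0],[1,0.010,0.002,0,0],[1,0.015,0.003,0,0],[1,0.02,0.004,0,0],[1,0.024,0.0047,0,0],[1,0.024,0.0047,0,0]]]';python3 -m inch '[[[1,0.003,0.0006,0,0],[1,0.003,0.0006,0,0]]]';python3 -m inch '[[[1,0.003,0.0006,0,0],[1,0.003,0.0006,0,0],[1,0.003,0.0006,0,0]]]'; python3 chk.py
```

```text
time_s: 51.7
tcp_pos: [0.5164, 0.2718, 0.1047]
tcp_rot: [-0.149, 1.565, 0.149]
contact_force: [-0.1, -0.0, 0.1]
opening: 0.0005
time_s: 51.9
tcp_pos: [0.5191, 0.2724, 0.1047]
tcp_rot: [-0.149, 1.566, 0.149]
contact_force: [-0.2, 0.4, 0.2]
opening: 0.0005
time_s: 52.2
tcp_pos: [0.522, 0.273, 0.1047]
tcp_rot: [-0.149, 1.566, 0.149]
contact_force: [0.1, -0.2, 0.3]
opening: 0.0007
gx 0.02043696404784045 lat 0.0001480588995873798 yawz 10.876643115234561 [0.522  0.273  0.1047] f [ 0.0985 -0.2072  0.3124] op 0.0006718688567345788
```

```bash
python3 -m inch '[[[1,0.002,0.0004,0,0],[1,0.003,0.0006,0,0]]]';python3 -m inch '[[[1,0.002,0.0004,0,0],[1,0.002,0.0004,0,0],[1,0.002,0.0004,0,0]]]'; python3 chk.py
python3 -m inch '[[[1,-0.02,-0.004,0,0],[1,-0.03,-0.006,0.05,0],[1,-0.03,-0.006,0.1,0],[1,-0.06,-0.006,0.148,-8.5],[1,-0.093,-0.0093,0.148,-17],[0.7,-0.093,-0.0093,0.148,-25.5],[0,-0.093,-0.0093,0.148,-34],[0,-0.093,-0.0093,0.148,-42.5],[0,-0.093,-0.0093,0.148,-51],[0,-0.093,-0.0093,0.148,-59.5]]]'; python3 -m inch '[[[0,0,0,0,-8.5],[0,0,0,0,-17],[0,0,0,0,-25.5],[0,0,0,0,-30.5],[0,0,0,0,-30.5]]]'
python3 - <<'E'
import runpy;runpy.run_path('chk.py')
from h import *
C=cam("wrist");a=vision.read_camera("wrist");cv2.imwrite('pics/raw16.png',a)
c=vision.read_camera("scene");cv2.imwrite('pics/sc16.png',c)
print(cv2.cvtColor(a,cv2.COLOR_BGR2GRAY)[70:112,262])
for r in (90,80,60,40,20,5):print(r,cv2.cvtColor(a,cv2.COLOR_BGR2GRAY)[r,205:320])
E
```

```text
time_s: 52.4
tcp_pos: [0.5225, 0.2732, 0.1046]
tcp_rot: [-0.151, 1.573, 0.148]
contact_force: [-22.3, -6.9, 11.0]
opening: 0.0005
time_s: 52.7
tcp_pos: [0.5223, 0.2731, 0.1046]
tcp_rot: [-0.152, 1.578, 0.148]
contact_force: [-30.8, -10.8, 16.6]
opening: 0.0005
gx 0.020838308777733426 lat 0.0001997424928766034 yawz 10.934283388815423 [0.5223 0.2731 0.1046] f [-30.8407 -10.8079  16.6264] op 0.0005001615275873885
time_s: 53.7
tcp_pos: [0.4339, 0.2647, 0.2528]
tcp_rot: [0.668, 1.466, -0.667]
contact_force: [-0.0, 1.3, -1.1]
opening: 0.0382
time_s: 54.2
tcp_pos: [0.4339, 0.2647, 0.2528]
tcp_rot: [1.069, 1.293, -1.069]
contact_force: [-0.6, -0.3, -0.3]
opening: 0.0782
gx -0.06758084183883943 lat 0.00873446059259038 yawz -79.15912538202583 [0.4339 0.2647 0.2528] f [-0.5947 -0.345  -0.3422] op 0.07817378874739025
[132 131 131 132 132 131 133 132 106  69  62  64  64  63  57  53  52  52
  52  53  52  52  62  88 103 104 103 104 105 107 101 108 116 121 170 203
 204 202 167 122 115 116]
90 [ 96  98 100 104 104 103 103 103 102 104 104 103 103 103 103 103 103 102
 104 103 103 104 103 104 104 103 10
[... 2013 characters left out ...]
27 126 126 127 129 130 130 129 129 130 129 130 142 152
 154 155 154 154 155 154 154 154 153 154 155 154 154 155 154 154 154 154
 155 155 153 154 154 155 154 153 155 155 154 155 154 154 155 156 155 149
 145 146 145 146 146 146 145]
5 [140 139 140 162 173 159 151 153 154 154 154 154 153 153 154 154 153 154
 154 154 153 153 154 153 153 153 154 154 153 153 154 154 153 154 153 154
 154 155 153 153 153 155 147 135 129 128 129 129 129 129 130 129 129 130
 130 130 130 129 129 130 129 129 129 130 129 129 130 130 129 129 143 152
 153 154 155 154 154 153 155 154 154 154 154 154 153 155 154 153 154 155
 154 154 153 154 154 155 154 154 154 153 154 154 153 154 154 162 170 160
 147 145 145 145 145 144 145]
```

```bash
python3 - <<'E'
from h import *
a=cv2.imread('pics/raw16.png');c=cv2.imread('pics/sc16.png')
o=np.zeros((600,800,3),np.uint8);o[:594,:540]=cv2.resize(c[148:247,322:412],(540,594),interpolation=2)
k=a[0:110,200:330];o[:220,540:800]=cv2.resize(k,(260,220),interpolation=2)
k=cv2.convertScaleAbs(a[0:110,235:295].astype(float),alpha=1.8,beta=-80);o[230:595,560:760]=cv2.resize(k,(200,365),interpolation=2)
cv2.imwrite("pics/m6.png",o)
E
```

```text
(no output)
```

View pics/m6.png

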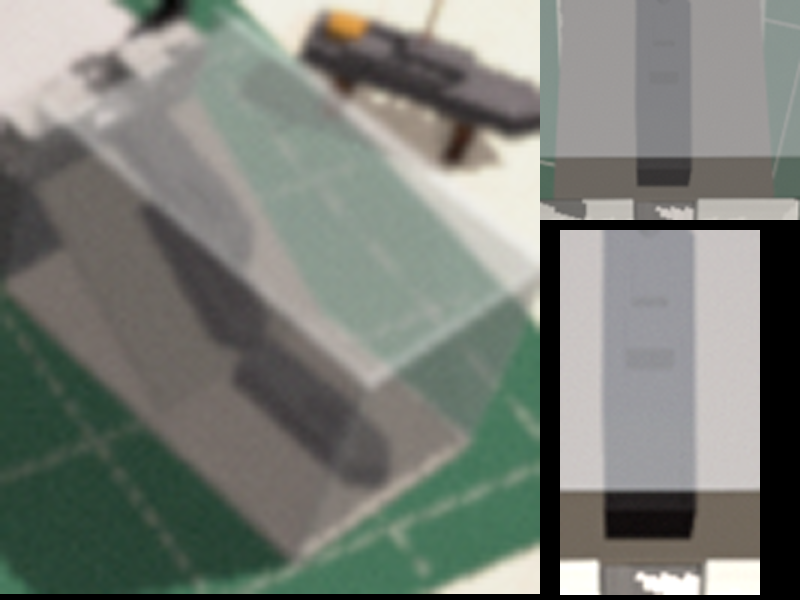

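```bash
python3 - <<'E'
from hull import *
np.set_printoptions(precision=1,suppress=True)
S=cam("scene");M=np.array([.5021,.2682,0]);u=np.array([.982,.19,0]);v=np.array([-.19,.982,0])
def pl(px,yg):
    o,d=ray(S,(322+px[0]/6,148+px[1]/6));t=(yg-(o-M)@v)/(d@v);X=o+t*d;return np.array([(X-M)@u,X[2]])*1000
for n,p in dict(H4bow=(247,262),H4bowup=(235,220),H2sternlow=(142,207),H2bowlow=(220,345),H2bowtop=(265,310),H1sternlow=(235,380),H1sterntop=(250,345),H1bow=(370,485),H4left=(120,170),slidefoot=(160,410)).items(): print(n,pl(p,0),pl(p,-.0135))
C=cam("wrist")
for z in(.09,.1,.11,.12):
    X=atz(C,(262,92.5),z);Y=atz(C,(262,84.5),z);print(z,(X-M)@u*1000,(Y-M)@u*1000)
E
```

```text
H4bow [129.9  78.2] [138.2  95.2]
H4bowup [115.5  98.2] [124.1 114.8]
H2sternlow [57.  55.2] [66.7 72.6]
H2bowlow [129.7   8.1] [138.   26.4]
H2bowtop [148.9  57.5] [156.8  74.9]
H1sternlow [145.3  -6.7] [153.3  11.9]
H1sterntop [147.1  26.1] [155.1  44. ]
H1bow [239.8   3.9] [246.   22.3]
H4left [36.7 67.2] [46.8 84.4]
slidefoot [105.1 -78. ] [113.9 -58.1]
0.09 33.132238014440695 41.095250191246265
0.1 32.399311146476194 40.104106560182124
0.11 31.66638427851168 39.112962929117884
0.12 30.933457410547174 38.121819298053744
```

H4 lies nose-down on H2: stern about 32 mm past the mouth, bow at about 130 mm, origin roughly 80 mm high, and clear of the jaws. I won't push it again because the last nudge met a stop at about 36 N. Now I'll shut the shutter.

```bash
python3 -m inch '[[[0.3,0.03,0.03,0,0],[0.55,0.06,0.0575,0,0],[0.55,0.06,0.0575,0,0],[0.55,0.06,0.0575,0,0],[0.55,0.06,0.0575,-0.04,0],[0.55,0.06,0.0575,-0.08,0],[0.55,0.06,0.0575,-0.105,0],[0.55,0.06,0.0575,-0.12,0],[0.55,0.06,0.0575,-0.12,0],[0.8,0.06,0.0575,-0.12,0]]]' 5;python3 -m inch '[[[1,0,0,0,0],[1,0,0,0,0],[1,0,0,0,0],[1,0,0,0,0],[1,0,0,0,0],[1,0.001,-0.005,0,0],[1,0.003,-0.015,0,0],[1,0.005,-0.025,0,0],[1,0.007,-0.035,0,0],[1,0.009,-0.045,0,0]]]'
```

```text
time_s: 55.3
tcp_pos: [0.4939, 0.322, 0.1339]
tcp_rot: [1.069, 1.293, -1.067]
contact_force: [1.2, -0.3, 0.4]
opening: 0.0337
time_s: 56.3
tcp_pos: [0.503, 0.2772, 0.1336]
tcp_rot: [1.069, 1.293, -1.067]
contact_force: [-2.3, 0.4, 7.3]
opening: 0.0136
```

```bash
python3 -m inch '[[[1,0.001,-0.005,0,0],[1,0.0015,-0.008,0,0],[1,0.0015,-0.008,0,0]]]';python3 -m inch '[[[1,0.0004,-0.002,0,0],[1,0.0004,-0.002,0,0],[1,0.0004,-0.002,0,0]]]'
```

```text
time_s: 56.6
tcp_pos: [0.5046, 0.2689, 0.1335]
tcp_rot: [1.069, 1.292, -1.068]
contact_force: [-2.6, -1.6, 6.6]
opening: 0.0139
time_s: 56.9
tcp_pos: [0.5047, 0.2683, 0.1335]
tcp_rot: [1.07, 1.294, -1.066]
contact_force: [-2.7, 5.4, 5.6]
opening: 0.0136
```

The shutter is at its stop. I'll release, retreat and check numerically.

```bash
python3 -m inch '[[[0.7,-0.0003,0.0015,0,0],[0.7,-0.0003,0.0015,0,0],[0.6,-0.0003,0.0015,0,0],[0.6,-0.0003,0.0015,0,0],[0.6,0,0,0.04,0],[0.4,0,0,0.08,0],[0.3,-0.03,-0.002,0.12,0],[0,-0.07,-0.004,0.12,0],[0,-0.07,-0.004,0.12,0],[0,-0.07,-0.004,0.12,0]]]'
python3 - <<'E'
import runpy;runpy.run_path('chk.py')
from hull import *
C=cam("wrist");a=vision.read_camera("wrist");g=cv2.cvtColor(a,cv2.COLOR_BGR2GRAY)
M=np.array([.5021,.2677,0]);u=np.array([.982,.19,0]);v=np.array([-.19,.982,0])
m=(g<48).astype(np.uint8);m[170:]=0;m=cv2.morphologyEx(m,cv2.MORPH_OPEN,np.ones((5,5)))
n,l,st,ce=cv2.connectedComponentsWithStats(m)
for i in range(1,n):
    X=atz(C,ce[i],.15)-M;print('dark',st[i],'gx,gy',X@u*1000,X@v*1000)
p=proj(C,M+u*.028+[0,0,.105]);print(p,g[int(p[1])-30:int(p[1])+25,int(p[0])])
# top camera change outside robot: bystanders and tray hull
t=vision.read_camera("top");o=cv2.resize(cv2.imread('pics/top0.png'),(512,384),interpolation=cv2.INTER_AREA)
for nm,(x,y,w,h) in dict(jar=(292,115,32,32),glue=(392,200,40,30),model=(80,165,45,52),tray=(240,135,62,60)).items():
    print(nm,np.abs(t[y:y+h,x:x+w].astype(int)-o[y:y+h,x:x+w]).mean().round(2))
E
```

```text
time_s: 57.9
tcp_pos: [0.4348, 0.2632, 0.253]
tcp_rot: [1.068, 1.293, -1.067]
contact_force: [0.3, -0.2, -0.3]
opening: 0.0732
gx -0.06704920221540558 lat 0.0070840290492258625 yawz -79.10653971208738 [0.4348 0.2632 0.253 ] f [ 0.3336 -0.2243 -0.2558] op 0.07324415897693196
dark [ 76  38  17  14 149] gx,gy 65.92476832353852 146.67409688469235
dark [119  94   6   8  46] gx,gy 25.391054815307943 122.28786592626489
dark [256 121  14  12 138] gx,gy 0.47894400187778996 -1.2375256226297269
[260.2298  97.4439] [133 133 133 134 134 133 133 134 134 133 134 123  94  67  64  64  65  62
  57  54  54  55  53  53  54  55  76  98 106 105 105 105 106 109 110 113
 121 158 195 207 206 181 140 118 118 118 119 118 118 118 119  93  53  43
  47]
jar 1.28
glue 1.27
model 15.46
tray 9.45
```

```bash
python3 -c "
from workcell import robot; print(robot.job_done())"
```

```text
the job is handed in; nothing more can be done
None
```

I opened the shutter, sorted the four hulls that were present, shut the shutter again and handed the job in at about 58 s. No verdict was reported.

- **Sorted:** three hulls measured about 27 mm in the grip and went through the slot into the catch bin. One measured 34 mm and lies in the tray. One narrow hull had been knocked about 34 mm aside mid-run; I found it again and handled it as usual.
- **Last checks:** the shutter stopped against its end. The knob then measured 0.5 mm in x and −1.2 mm in y from the slot middle, which is shut. The jar and bottle images had not changed. The gripper is clear of everything.
- **Third hull in the bin:** it did not slide all the way down. It rests nose-down on the second hull, with its stern about 32 mm past the mouth. I estimate its origin at about 75 mm past the mouth and 80–85 mm high, against the 95 mm limit, with about 5 mm uncertainty.
- **Extra nudge:** I pushed that hull a few millimetres further and met a hard stop at about 36 N on the wrist. I could not tell whether the fingers hit the cover's edge or the hull. If it was the hull, 36 N exceeds the 20 N you set for pushing, though it is under the 42 N that fails a run.
- **Disagreements:** that third hull looked 28–33 mm wide in the images, but the grip and the slot showed that it fits. My pixel comparison around the finished model also showed a change, probably the arm or its shadow; it looked undisturbed in the pictures I viewed.

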